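# Knock the stuck cores out of the jig and box them

### The arm

A 6-joint arm with a two-finger parallel gripper is mounted at the origin on a cart in front of the work surface, level with it; the furniture and walls round the work are solid. World frame = base frame: x ahead of the robot, y to its left, z up, the work surface at z = 0. Lengths are in m, angles in degrees, forces in N, time in s.
With the tool pointing down it reaches from about 0.375 to 0.9 m from the base axis. Payload 3.1 kg.
Tool frame: the origin (TCP) lies between the finger pads; the fingertips stand 11 mm ahead of it and the grasp point (between the pads) lies 8 mm behind it; z points along the fingers, y is the line along which they close (so a half turn about z gives the same grasp; the last joint's range is limited). The gripper opens to 87 mm and grips with 3 to 60 N. Pads are 19 mm wide; open, the fingers measure 117 mm over their backs; the gripper's body (75 mm by 190 mm) begins 51 mm behind the grasp point.
Start: joints at [-77.149, 30.224, 82.088, -0, 67.689, -10.227], TCP at [0.245, -0.575, 0.234] pointing down, gripper open.
Joint ranges: [-176.69, 176.69], [-43.24, 126.21], [12.49, 139.97], [-82, 262], [0, 151.66], [-163.58, 163.58]. Speed limits (degrees/s): [159.86, 159.86, 180, 180, 180, 180].

### API

Orientations are given as a 3x3 rotation matrix whose columns are the frame's x, y, z axes.
In Python, from rig import bot gives the robot as it stands.
- The arm moves only by the tool apply_moves, never from a script. Its argument "steps" is a list that holds one entry, the list of rows, each a list of 7 numbers: the shift along the tool's x, y, z in cm, then the turn, a rotation vector about the tool's x, y, z in degrees, then the gripper command: -1 is shut, 1 is fully open, values between are in proportion. In form: [[[dx, dy, dz, rx, ry, rz, jaw], ...]]. A call has 1 to 20 rows; each row is the pose to reach, as a shift and turn from the pose commanded when the call began, along the tool's axes at that moment; what a row does not reach only later rows make up. A row lasts 1/8 s, in which the tool goes at most 62.5 mm and 10.7 degrees, less where a joint would pass 70% of its speed; a pose out of reach is approached as far as the arm can. A call with a gripper value outside its range is refused whole. The fingers move at their own pace and stop on an object; the grip force is fixed at half the most. Time passes only in rows, so rows that repeat a pose let the fingers close. It gives the time, the measured TCP pose, the force, the opening and the grip force at its end, in the units of the state.
- bot.read_state(): the state, without advancing time (a new reading comes with each control period).
- bot.capture(name): name is "side" or "top"; returns the picture (384x512x3 uint8, blue, green, red); there is no depth.
- bot.camera_model(name): a dict with "intrinsics" (3x3 intrinsics, pixels), "k1" (the pictures are not rectified: a ray, as slopes to the right and down, at radius r is drawn at 1 + k1 r^2 times it, then the intrinsics apply), "R" (3x3) and "t" (3): a world point X has camera coordinates R X + t. Camera axes: x right, y down, z forward; pixel columns grow to the right and rows downward; lengths in m; the calibration is good to about 2 mm. A picture is of the moment at which its call begins. camera_model takes no time and is no camera call.
- bot.hand_in(): hands the job in; it is judged then, once.
The state is a dict: "time_s": time; "joint_positions": joint angles; "qvel": joint speeds; "tau": joint torques, N m; "position": TCP position; "tcp_rot": TCP orientation; "force": force on the tool from outside, world axes, zero at the start; "moment": the same for the moment, N m; "opening": opening from 0.0 (shut) to 1.0 (fully open); "grasp_force": force on a finger pad.
Only numpy, scipy, OpenCV 4.12 (cv2) and the standard library are available. Lean on these libraries where they do the work, as an engineer would, in place of code of your own. Each camera call takes 0.05 s, during which the arm holds its last target. There are 200 camera calls.

### The job

First swing the half-open lid of the blue parts case up and back, out of the way. Two or three bores of the aluminium jig have a steel core stuck in them: push every stuck core out of the far end of its bore, onto the chute, with the push rod, and lay the rod back in its wooden rest the way it lay. Then put all the cores in the parts case and gently lower its lid until it is fully closed.

Things in the scene. Friction and masses are not known exactly. Their poses are not given: they have to be found in the camera images.
- jig: Fixed aluminium block, 54 mm (x) by 132 mm (y) by 50.5 mm high, origin under its middle. Three straight bores run through it along x, at y = -42, 0 and 42 mm, axis 38.25 mm above the bench. Their 12 mm square mouths are in the -x face, in a plate 4 mm thick; behind it they are 16.5 mm square, open at the +x face. Slots 8 mm wide in the top show what is inside.
- exit_1 (a point): Centre of the open far end of bore 1 in the +x face; the other exits are beside it, 42 mm apart along the jig's +y. The cores come out only at this face.
- plate (a point): Middle of the top of a steel plate 3 mm high, on the bench 57 to 107 mm from the jig's middle along its x, 128 mm wide. A slippery steel chute slopes from just under the exits (27 mm high) down to it, from x = 27 to 59 mm. Pushed-out cores slide down and stop on the plate or the bench just past it, lying at any yaw, now and then with one end up on the chute.
- entry_1 (a point): Centre of the mouth of bore 1 (y = -42 mm) in the -x face of the jig; the jig's axes (x is the pushing direction; the far end of the bore is 54 mm on along x)
- entry_2 (a point): Centre of the mouth of bore 2 (y = 0 mm) in the -x face of the jig; the jig's axes (x is the pushing direction; the far end of the bore is 54 mm on along x)
- entry_3 (a point): Centre of the mouth of bore 3 (y = 42 mm) in the -x face of the jig; the jig's axes (x is the pushing direction; the far end of the bore is 54 mm on along x)
- rod: Loose push rod, 160 mm long, 80 g, origin on the underside of its handle. Its x points from handle to tip. The black square handle is 16 by 16 mm, from x = -40 to 30 mm; the steel shank, 6.5 mm thick with a round nose, runs on from there to the tip at x = 120 mm. The rod's centre line is 8 mm above the origin in the rod's z.
- rod_grip (a point): On the rod's centre line in the handle, at the rod's x = 0: a good place to grasp it, across the 16 mm. Near the balance point.
- rod_tip (a point): End of the rod's nose, on its centre line, 120 mm from rod_grip
- rest: Fixed wooden rest for the rod: base plate 150 by 50 mm, 6 mm thick, origin on the bench under point seat; two notched posts 44 mm wide, 10 mm thick: at x = -31 mm, notch 19 mm wide, floor 27 mm high, for the rear of the handle; at x = 85 mm, notch 12 mm wide, floor 31.75 mm high, for the shank. Cheeks rise 18 mm above the notch floors. Between the posts the handle is free.
- seat (a point): Where rod_grip lies when the rod is home in the rest, 35 mm above the bench (within 20 mm along the rod is home)
- seat_tip (a point): Where rod_tip lies when the rod is home in the rest; from seat along the rest's x
- slug_1: Loose dark steel core, a square bar 30 mm (x) by 14 by 14 mm, about 30 g, origin at the centre of one long face (its underside as it starts). At the start it is stuck in bore 1 of the jig: a sprung leaf holds it there until it is pushed with about 6 to 9 N. Absent in some runs (its bore is then empty).
- slug_2: Loose dark steel core, a square bar 30 mm (x) by 14 by 14 mm, about 30 g, origin at the centre of one long face (its underside as it starts). At the start it is stuck in bore 2 of the jig: a sprung leaf holds it there until it is pushed with about 6 to 9 N. Absent in some runs (its bore is then empty).
- slug_3: Loose dark steel core, a square bar 30 mm (x) by 14 by 14 mm, about 30 g, origin at the centre of one long face (its underside as it starts). At the start it is stuck in bore 3 of the jig: a sprung leaf holds it there until it is pushed with about 6 to 9 N. Absent in some runs (its bore is then empty).
- case: Fixed blue plastic parts case, 88 mm (x) by 124 mm (y), walls 2 mm thick and 26 mm high, floor 2 mm, origin under its middle. Dividers 24 mm high split it in six compartments: two rows in x (-40 to -1 and 1 to 40 mm) by three in y (-60 to -23, -21 to 19, 21 to 60 mm). The lid hinges at the +x side. The cloth round it lies 2 mm below z = 0 (the dark mat 3 mm above).
- case_lid (a joint): Angle of the case's lid: 0 closed, 1.57 upright, 1.71 fully back against its stop. Starts half open, 0.7 to 1.2; it swings easily. Friction holds it wherever it is left.
- lid_lip (a point): Middle of the lid's free edge, 88 mm from the hinge line (the lid is a flat plate 2 mm thick, 124 mm wide; closed, its top is 29 mm above the bench)
- case_hinge (a point): Middle of the lid's hinge line, 27.5 mm above the bench; the case's axes

How it is judged (in metres and radians):
On the way, in this order (a step that is already met when the one before it is completed fails the run):
1. the lid of the case is swung up and back (value of joint case_lid above 1.45 rad), for 0.2 s.
2. every core is out of its bore, past the far end (x of each of slug_1, slug_2, slug_3 in the frame of jig above 0.03 m), for 0.2 s.
3. every core is inside the parts case (x of slug_1 in the frame of case between -0.0415 and 0.0415 m and y of slug_1 in the frame of case between -0.0615 and 0.0615 m and z of slug_1 in the frame of case between -0.004 and 0.024 m and x of slug_2 in the frame of case between -0.0415 and 0.0415 m and y of slug_2 in the frame of case between -0.0615 and 0.0615 m and z of slug_2 in the frame of case between -0.004 and 0.024 m and x of slug_3 in the frame of case between -0.0415 and 0.0415 m and y of slug_3 in the frame of case between -0.0615 and 0.0615 m and z of slug_3 in the frame of case between -0.004 and 0.024 m), for 0.2 s.
4. the lid of the case is closed (value of joint case_lid below 0.06 rad), for 0.2 s.
At the end, for the whole second after the job is handed in: Every core is inside the parts case, the lid is closed (under 0.06 rad), and the rod lies still in both notches of its rest, tip towards seat_tip, each end within 20 mm of its place (all of step 3 and value of joint case_lid below 0.06 rad and horizontal distance between rod_grip and seat below 0.02 m and horizontal distance between rod_tip and seat_tip below 0.02 m and z of rod_grip in the frame of rest between 0.029 and 0.041 m and z of rod_tip in the frame of rest between 0.027 and 0.043 m and linear speed of rod below 0.02 m/s); the robot touches nothing.
It fails at once if the lid is slammed (it closes faster than 5 rad/s) (velocity of joint case_lid below -5 rad/s).
It fails at once if the rod falls off the bench (height (world z) of rod below -0.1 m).
It fails at once if a core falls off the bench (height (world z) of any of slug_1, slug_2, slug_3 below -0.1 m).
Of slug_1, slug_2, slug_3 only 2 to 3 are there at a start; the rules pass over those that are not, and their reading is None.
At some moment in a run one of rod, slug_1, slug_2, slug_3 may be knocked a few centimetres aside while the robot is not near it.
Once in a run the grip may slacken for a moment while it holds something.
It also fails if it takes over 208 s, if anything falls off the work surface, if the arm or the gripper's body presses on something with over 40 N, if the wrist force passes 120 N, or if a joint passes its speed limit or range.

## Working session

There is one attempt and no reset: what is moved stays moved. The work goes in short steps, Python scripts to look and compute and a tool call to move; the robot and the scene stay as the last step left them, time stands still between calls to the robot, and variables do not carry over. Pictures are saved under pics/ and viewed, at most 14 in all, crops included, and the job is handed in when it is done.

Besides the shell and the picture viewer there is one more tool, called after "Request:" in YAML: its name, and indented under it one key for each argument. apply_moves: Moves the arm, as the interface text tells. Its arguments: {"type":"object","properties":{"steps":{"type":"array","items":{"type":"array","items":{"type":"array","items":{"type":"number"}}}}},"required":["steps"]}

```bash
ls; mkdir -p pics
python3 - <<'E'
from rig import bot
import cv2,numpy as np
for n in("side","top"):
    im=bot.capture(n); cv2.imwrite(f"pics/{n}0.png",cv2.resize(im,None,fx=1.5,fy=1.5)); cv2.imwrite(f"{n}0_raw.png",im)
    c=bot.camera_model(n); print(n,np.round(c["intrinsics"],1).tolist(),c["k1"],np.round(c["R"],3).tolist(),np.round(c["t"],3).tolist(), (-np.array(c["R"]).T@np.array(c["t"])).round(3))
s=bot.read_state(); print(s)
E
```

```text
pics
side [[371.6, 0.0, 256.3], [0.0, 371.6, 192.0], [0.0, 0.0, 1.0]] -0.10684618055361736 [[-0.834, -0.552, 0.008], [-0.26, 0.38, -0.888], [0.487, -0.743, -0.46]] [0.394, 0.191, 0.799] [-0.011  0.738  0.534]
top [[459.1, 0.0, 252.2], [0.0, 459.1, 191.4], [0.0, 0.0, 1.0]] -0.1294408958464871 [[-0.023, -1.0, -0.0], [-0.995, 0.023, -0.101], [0.101, -0.002, -0.995]] [0.008, 0.498, 1.263] [ 0.369 -0.     1.306]
{'time_s': 0.1, 'joint_positions': array([-7.71468307e+01,  3.02744232e+01,  8.21495627e+01, -7.25455615e-04,
        6.76868728e+01, -1.02289460e+01]), 'qvel': array([-0.0019076 , -0.10978669, -0.1029531 , -0.03995259, -0.10407774,
        0.00868662]), 'tau': array([ 1.20632872e-04, -4.40986454e+01, -1.77149910e+01,  6.35225535e-02,
        5.33709757e-02, -4.48651429e-05]), 'position': array([ 0.24489595, -0.57433676,  0.23265816]), 'tcp_rot': array([[ 9.19942103e-01,  3.92053990e-01, -4.41833764e-04],
       [ 3.92054098e-01, -9.19940235e-01,  1.88376312e-03],
       [ 3.32076193e-04, -1.90617575e-03, -9.99998128e-01]]), 'force': array([-0.02453566, -0.82830092,  0.31402245]), 'moment': array([ 0.04621178, -0.0472555 ,  0.01110253]), 'grasp_force': 0.0, 'opening': 1.0016071688174424}
```

View pics/top0.png

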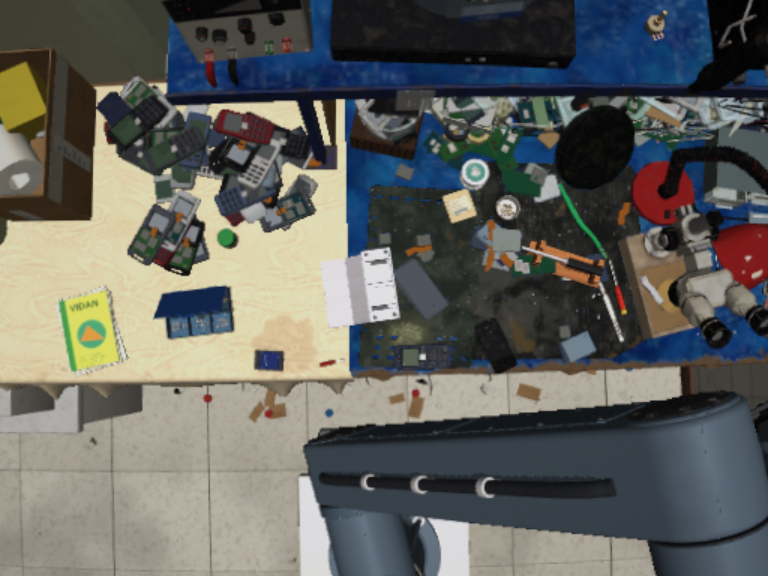

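View pics/side0.png

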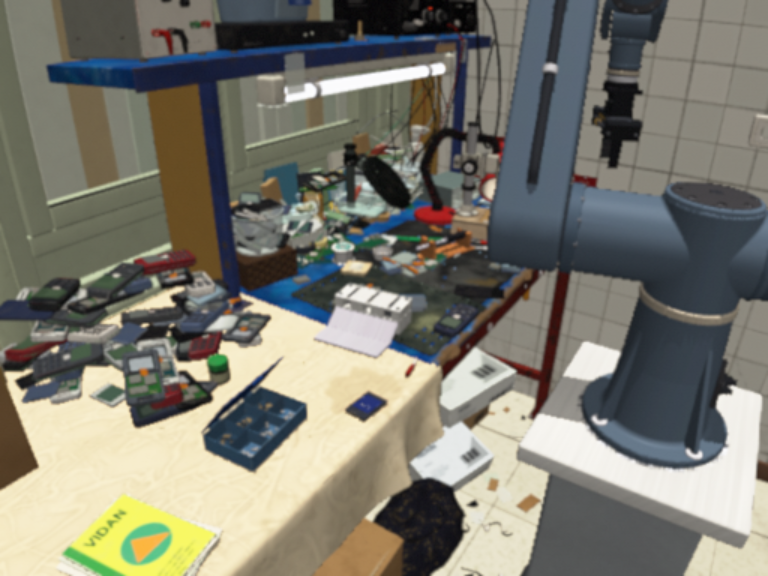

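The top view shows the case at about (195,312) with its lid on the far side. The jig is at (378,287) with its plate to the left at (340,292). The rod is in the orange rest at about (565,262), tip to the left. Next, enlarged crops.

Run:
```python
import cv2,numpy as np
t=cv2.imread("top0_raw.png")
a=t[145:245,205:415]; b=t[180:240,95:165]
A=cv2.resize(a,None,fx=3.8,fy=3.8,interpolation=cv2.INTER_CUBIC)
s=cv2.imread("side0_raw.png")[180:315,125:295]
cv2.imwrite("pics/a1.png",A)
S=cv2.resize(s,None,fx=4.4,fy=4.4,interpolation=cv2.INTER_CUBIC); cv2.imwrite("pics/s1.png",S)
print(A.shape,S.shape)
```

```text
(380, 798, 3) (594, 748, 3)
```

View pics/a1.png

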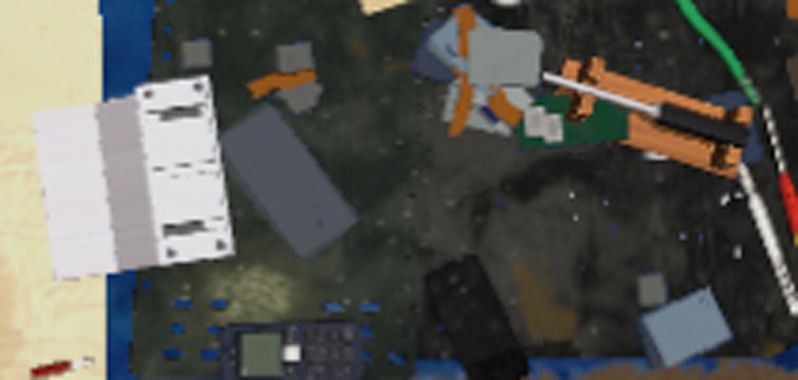

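View pics/s1.png

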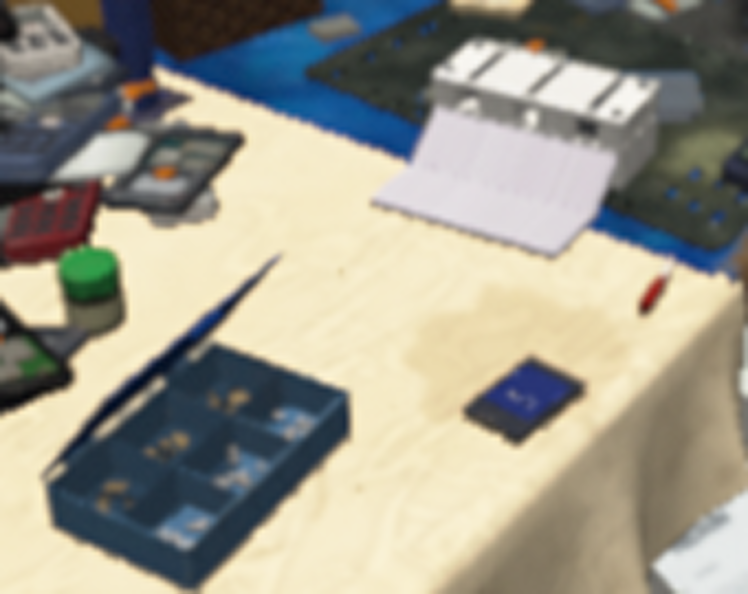

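The jig's outer slots (bores 1 and 3) look dark and filled. The middle one looks empty. I'll set up helpers and measure the jig, rod and case.

```bash
cat > h.py <<'E'
import numpy as np,cv2
from scipy.spatial.transform import Rotation as Ro
from rig import bot
def ray(n,uv):
    c=bot.camera_model(n);K=np.array(c["intrinsics"]);R=np.array(c["R"]);t=np.array(c["t"])
    d=(np.array(uv,float).reshape(-1,2)-K[:2,2])/[K[0,0],K[1,1]]
    s=d.copy()
    for _ in range(20): s=d/(1+c["k1"]*(s**2).sum(1,keepdims=True))
    return -R.T@t,np.c_[s,np.ones(len(s))]@R
def onz(n,uv,z):
    o,d=ray(n,uv); return o+d*((z-o[2])/d[:,2:3])
def proj(n,X):
    c=bot.camera_model(n);K=np.array(c["intrinsics"])
    p=np.array(X,float).reshape(-1,3)@np.array(c["R"]).T+c["t"]; s=p[:,:2]/p[:,2:]
    s=s*(1+c["k1"]*(s**2).sum(1,keepdims=True)); return s*[K[0,0],K[1,1]]+K[:2,2]
def down(yaw): # tool pointing down, tool x at yaw deg in world
    c,s=np.cos(np.radians(yaw)),np.sin(np.radians(yaw)); return np.array([[c,s,0],[s,-c,0],[0,0,-1.]])
def go(*targets):
    """each (pos,R): print delta rows from the present pose in tool axes"""
    st=bot.read_state();p=st["position"];R=np.array(st["tcp_rot"])
    for q,Rt in targets:
        d=R.T@(np.array(q)-p)*100; r=Ro.from_matrix(R.T@Rt).as_rotvec(degrees=True)
        print("row",np.round(d,2).tolist(),np.round(r,1).tolist())
E
python3 - <<'E'
from h import *
t=cv2.imread("top0_raw.png"); 
g=cv2.resize(t,None,fx=4,fy=4,interpolation=cv2.INTER_CUBIC); 
def px(p): return (np.array(p,float)+.5)/4-.5
hsv=cv2.cvtColor(g,cv2.COLOR_BGR2HSV)
# jig+chute+plate bright low-sat area
def big(m,box):
    z=np.zeros_like(m);x0,y0,x1,y1=[4*v for v in box];z[y0:y1,x0:x1]=m[y0:y1,x0:x1]
    cs,_=cv2.findContours(z,0,2);c=max(cs,key=cv2.contourArea);return c
m=((hsv[...,1]<22)&(hsv[...,2]>205)).astype(np.uint8); m=cv2.morphologyEx(m,3,np.ones((25,25)))
for nm,box in(("jig",(237,160,272,220)),("plate",(205,160,236,225))):
    c=big(m,box);r=cv2.boxPoints(cv2.minAreaRect(c));P=onz("top",px(r),.0505 if nm=="jig" else .003)
    print(nm,px(r).round(1).tolist(),"\n",P.round(4).tolist(),"sides",np.linalg.norm(np.diff(P,axis=0),axis=1).round(4),"ctr",P.mean(0).round(4))
# rod shank bright
m=((hsv[...,1]<60)&(hsv[...,2]>140)).astype(np.uint8)
c=big(m,(347,161,382,178));r=cv2.boxPoints(cv2.minAreaRect(c));P=onz("top",px(r),.035);print("shank",px(r).round(1).tolist(),P.round(4).tolist())
m=(hsv[...,2]<50).astype(np.uint8)
c=big(m,(378,168,404,186));r=cv2.boxPoints(cv2.minAreaRect(c));P=onz("top",px(r),.043);print("handle",px(r).round(1).tolist(),P.round(4).tolist(),np.linalg.norm(np.diff(P,axis=0),axis=1).round(4))
m=((hsv[...,0]>95)&(hsv[...,0]<125)&(hsv[...,1]>90)).astype(np.uint8)
c=big(m,(95,185,165,235));r=cv2.boxPoints(cv2.minAreaRect(c));print("caseblob",px(r).round(1).tolist())
B=cv2.resize(t[185:232,95:162],None,fx=11,fy=11,interpolation=cv2.INTER_CUBIC);cv2.imwrite("pics/b1.png",B)
E
```

```text
jig [[240.0, 167.5], [259.1, 164.8], [265.8, 211.3], [246.6, 214.1]] 
 [[0.563, 0.0293, 0.0505], [0.5695, -0.0238, 0.0505], [0.4402, -0.0389, 0.0505], [0.4339, 0.0137, 0.0505]] sides [0.0535 0.1301 0.0529] ctr [ 0.5017 -0.0049  0.0505]
plate [[212.7, 174.1], [229.5, 171.8], [235.5, 216.1], [218.7, 218.4]] 
 [[0.553, 0.1091, 0.003], [0.5585, 0.0609, 0.003], [0.4313, 0.046, 0.003], [0.4258, 0.0938, 0.003]] sides [0.0485 0.1281 0.048 ] ctr [0.4922 0.0775 0.003 ]
shank [[347.3, 165.3], [348.3, 162.3], [378.3, 172.1], [377.3, 175.0]] [[0.5652, -0.2725, 0.035], [0.5736, -0.2756, 0.035], [0.5441, -0.3602, 0.035], [0.5358, -0.357, 0.035]]
handle [[377.2, 184.7], [377.8, 172.0], [402.2, 173.1], [401.6, 185.8]] [[0.5074, -0.3531, 0.043], [0.5432, -0.3565, 0.043], [0.5389, -0.4266, 0.043], [0.5029, -0.4229, 0.043]] [0.036  0.0702 0.0362]
caseblob [[100.8, 195.7], [151.8, 189.6], [155.4, 219.8], [104.4, 225.9]]
```

View pics/b1.png

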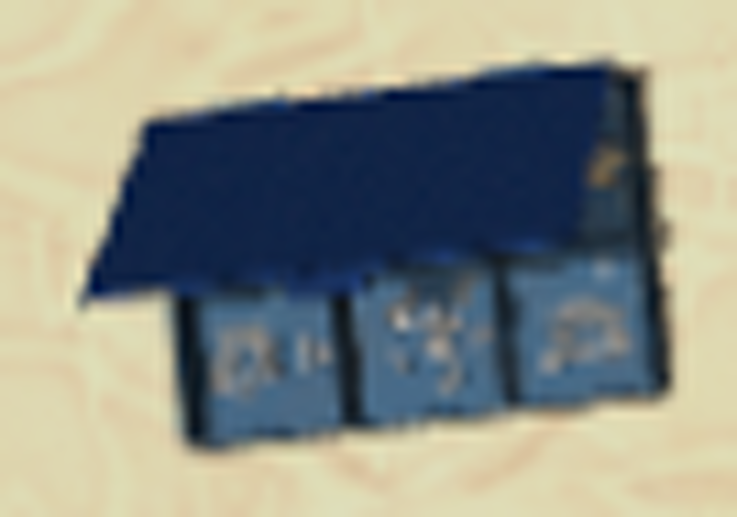

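The lid covers the rear half of the case. Its lip runs from (85,300) to (585,250) in the crop. The case corners are front-left (190,440), front-right (668,393) and back-right (637,70).

Run:
```python
from h import *
f=lambda p:(np.array(p,float)+.5)/11-.5+[95,185]
P=onz("top",f([(190,442),(668,395),(638,70)]),.026)
print(P.round(4).tolist(),np.linalg.norm(np.diff(P,axis=0),axis=1))
y=P[0]-P[1];y/=np.linalg.norm(y); x=np.array([y[1],-y[0],0]); c=(P[0]+P[1])/2+x*.044; c[2]=0
print("case ctr",c.round(4),"yaw x",np.degrees(np.arctan2(x[1],x[0])))
for a in np.arange(.7,1.25,.1):
    hp=c+x*.044;hp[2]=.0275
    e=[hp+s*.062*y-x*.088*np.cos(a)+[0,0,.088*np.sin(a)] for s in(1,-1)]
    print(round(a,2),((proj("top",e)-[95,185]+.5)*11).round(0).tolist())
print("hinge",hp.round(4))
go((hp-x*.1+[0,0,.25],down(3)),(hp,down(0)))
# slot centres in jig check
jc=np.array([.5017,-.0049,0]);ux=np.array([np.cos(np.radians(96.8)),np.sin(np.radians(96.8)),0]);uy=np.array([-ux[1],ux[0],0])
for k in(-1,0,1): print("entry",k+2,(jc-.027*ux+.042*k*uy).round(4))
```

```text
[[0.413, 0.3949, 0.026], [0.4227, 0.2705, 0.026], [0.5062, 0.278, 0.026]] [0.12475442 0.08378223]
case ctr [0.4617 0.3361 0.    ] yaw x 4.482522743475618
0.7 [[115.0, 351.0], [610.0, 302.0]]
0.8 [[104.0, 326.0], [602.0, 276.0]]
0.9 [[95.0, 297.0], [595.0, 247.0]]
1.0 [[86.0, 267.0], [588.0, 216.0]]
1.1 [[78.0, 234.0], [581.0, 184.0]]
1.2 [[71.0, 200.0], [575.0, 149.0]]
hinge [0.5056 0.3396 0.0275]
row [50.33, -77.05, -4.32] [-0.1, 0.0, 20.1]
row [59.8, -73.82, 20.68] [-0.1, 0.0, 23.1]
entry 1 [ 0.5466 -0.0267  0.    ]
entry 2 [ 0.5049 -0.0317  0.    ]
entry 3 [ 0.4632 -0.0367  0.    ]
```

Run:
```python
from h import *
go(([.46,-.1,.27],down(60)),([.408,.332,.25],down(94.5)),([.408,.332,.07],down(94.5)))
```

```text
row [38.39, -35.21, -3.65] [-0.1, -0.1, -36.9]
row [50.54, -76.99, -1.57] [-0.1, -0.1, -71.4]
row [50.53, -76.95, 16.43] [-0.1, -0.1, -71.4]
```

Request:
apply_moves:
  steps:
    - [[38.4,-35.2,-3.6,0,0,-37,-1],[38.4,-35.2,-3.6,0,0,-37,-1],[38.4,-35.2,-3.6,0,0,-37,-1],[38.4,-35.2,-3.6,0,0,-37,-1],[38.4,-35.2,-3.6,0,0,-37,-1],[38.4,-35.2,-3.6,0,0,-37,-1],[38.4,-35.2,-3.6,0,0,-37,-1],[38.4,-35.2,-3.6,0,0,-37,-1],[38.4,-35.2,-3.6,0,0,-37,-1],[38.4,-35.2,-3.6,0,0,-37,-1],[50.5,-77,-1.6,0,0,-71.4,-1],[50.5,-77,-1.6,0,0,-71.4,-1],[50.5,-77,-1.6,0,0,-71.4,-1],[50.5,-77,-1.6,0,0,-71.4,-1],[50.5,-77,-1.6,0,0,-71.4,-1],[50.5,-77,-1.6,0,0,-71.4,-1],[50.5,-77,-1.6,0,0,-71.4,-1],[50.5,-77,-1.6,0,0,-71.4,-1],[50.5,-77,-1.6,0,0,-71.4,-1],[50.5,-77,-1.6,0,0,-71.4,-1]]

```text
time_s: 2.6
position: [0.4083, 0.3296, 0.2494]
tcp_rot: [[-0.075, 0.997, -0.001], [0.997, 0.075, -0.001], [-0.001, -0.001, -1.0]]
force: [-0.3, -0.2, -0.3]
opening: 0.01
grasp_force: 0.0
```

Run:
```python
from h import *
s=bot.read_state();print(s["position"],s["tcp_rot"].round(3).tolist(),s["force"],s["opening"])
go(([.408,.332,.07],down(94.5)),([.49,.338,.07],down(94.5)))
```

```text
[0.40829106 0.3295534  0.24943041] [[-0.075, 0.997, -0.001], [0.997, 0.075, -0.001], [-0.001, -0.001, -1.0]] [-0.26778369 -0.21897032 -0.30170549] 0.010456709139423174
row [0.26, -0.0, 17.94] [-0.0, 0.0, -0.2]
row [0.24, 8.22, 17.94] [-0.0, 0.0, -0.2]
```

Request:
apply_moves:
  steps:
    - [[0.2,0,6,0,0,0,-1],[0.2,0,12,0,0,0,-1],[0.2,0,18,0,0,0,-1],[0.2,0,18,0,0,0,-1],[0.2,1,18,0,0,0,-1],[0.2,2,18,0,0,0,-1],[0.2,3,18,0,0,0,-1],[0.2,4,18,0,0,0,-1],[0.2,5,18,0,0,0,-1],[0.2,6,18,0,0,0,-1],[0.2,7,18,0,0,0,-1],[0.2,7.7,18,0,0,0,-1],[0.2,8.2,18,0,0,0,-1],[0.2,8.4,18,0,0,0,-1],[0.2,8.4,18,0,0,0,-1]]

```text
time_s: 4.47
position: [0.4913, 0.3399, 0.0694]
tcp_rot: [[-0.078, 0.997, -0.0], [0.997, 0.078, -0.0], [-0.0, -0.0, -1.0]]
force: [0.4, -0.1, 0.2]
opening: 0.008
grasp_force: 0.0
```

Run:
```python
from h import *
s=bot.read_state();print(s["position"],s["force"])
a=bot.capture("side")[170:300,110:260];b=bot.capture("top")[150:240,80:200]
cv2.imwrite("pics/lid1.png",np.hstack([cv2.resize(a,(400,347)),cv2.resize(b,(400,347))]))
```

```text
[0.49130043 0.33986887 0.06941022] [ 0.36578172 -0.11170051  0.21598166]
```

View pics/lid1.png

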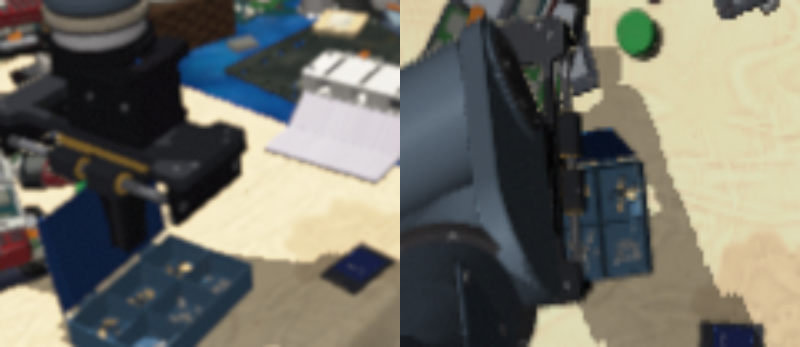

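The lid stands about upright behind the closed fingers. A little further will seat it near its stop, and then I retreat.

Request:
apply_moves:
  steps:
    - [[0,0.2,0,0,0,0,-1],[0,0.4,0,0,0,0,-1],[0,0.5,0,0,0,0,-1],[0,0.5,0,0,0,0,-1]]

```text
time_s: 5.08
position: [0.4947, 0.3401, 0.0694]
tcp_rot: [[-0.078, 0.997, -0.003], [0.997, 0.078, -0.001], [-0.001, -0.003, -1.0]]
force: [-4.8, 0.6, 2.8]
opening: 0.003
grasp_force: 2.7
```

Run:
```python
from h import *
go(([.46,.337,.07],down(94.5)),([.44,.337,.22],down(94.5)),([.53,-.05,.22],down(85)),([.530,-.387,.18],down(70.8)))
```

```text
row [-0.04, -3.49, -0.05] [-0.2, 0.0, -0.0]
row [0.11, -5.53, -15.04] [-0.2, 0.0, -0.0]
row [-39.18, 0.42, -15.04] [-0.2, 0.0, 9.5]
row [-72.77, -2.21, -11.01] [-0.2, 0.1, 23.7]
```

Request:
apply_moves:
  steps:
    - [[0,-3.5,0,0,0,0,-1],[0,-5.5,-6,0,0,0,-1],[0,-5.5,-12,0,0,0,-1],[0,-5.5,-15,0,0,0,-1],[-39.2,0.4,-15,0,0,9.5,0],[-39.2,0.4,-15,0,0,9.5,0],[-39.2,0.4,-15,0,0,9.5,0],[-39.2,0.4,-15,0,0,9.5,0],[-39.2,0.4,-15,0,0,9.5,0],[-39.2,0.4,-15,0,0,9.5,0],[-72.8,-2.2,-11,0,0,23.7,0],[-72.8,-2.2,-11,0,0,23.7,0],[-72.8,-2.2,-11,0,0,23.7,0],[-72.8,-2.2,-11,0,0,23.7,0],[-72.8,-2.2,-11,0,0,23.7,0],[-72.8,-2.2,-11,0,0,23.7,0],[-72.8,-2.2,-11,0,0,23.7,0],[-72.8,-2.2,-11,0,0,23.7,0]]

```text
time_s: 7.32
position: [0.531, -0.3871, 0.1793]
tcp_rot: [[0.33, 0.944, -0.0], [0.944, -0.33, 0.0], [0.0, -0.0, -1.0]]
force: [0.1, -0.8, -0.4]
opening: 0.502
grasp_force: 0.0
```

Run:
```python
from h import *
s=bot.read_state();print(s["position"],s["force"],s["opening"])
go(([.530,-.387,.12],down(70.8)),([.530,-.387,.028],down(70.8)))
im=bot.capture("top");cv2.imwrite("t2.png",im)
# lid lip / shank check
g=cv2.resize(im,None,fx=4,fy=4,interpolation=cv2.INTER_CUBIC);hsv=cv2.cvtColor(g,cv2.COLOR_BGR2HSV)
m=((hsv[...,1]<60)&(hsv[...,2]>140)).astype(np.uint8);z=np.zeros_like(m);z[644:712,1388:1528]=m[644:712,1388:1528]
c=max(cv2.findContours(z,0,2)[0],key=cv2.contourArea);r=cv2.boxPoints(cv2.minAreaRect(c));print(onz("top",(r+.5)/4-.5,.035).round(4).tolist())
a=bot.capture("side")[140:310,100:340]
cv2.imwrite("pics/v2.png",np.hstack([cv2.resize(a,(400,283)),cv2.resize(im[130:260,80:264],(400,283))]))
```

```text
[ 0.53102745 -0.38712573  0.17928323] [ 0.06469079 -0.80438561 -0.43168192] 0.5018443149980334
row [-0.02, -0.1, 5.93] [-0.0, -0.0, -0.1]
row [-0.03, -0.1, 15.13] [-0.0, -0.0, -0.1]
[[0.565, -0.2727, 0.035], [0.5705, -0.2747, 0.035], [0.5553, -0.3192, 0.035], [0.5498, -0.3172, 0.035]]
```

View pics/v2.png

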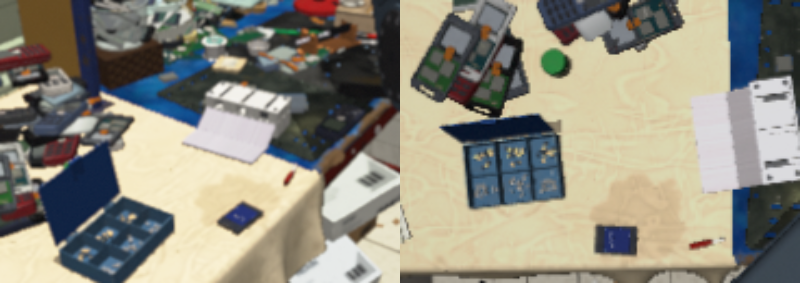

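The lid is up and the rod has not moved, so I go down and grip the handle.

Request:
apply_moves:
  steps:
    - [[0,-0.1,5,0,0,0,0],[0,-0.1,9,0,0,0,0],[0,-0.1,12,0,0,0,0],[0,-0.1,14,0,0,0,0],[0,-0.1,15.15,0,0,0,0],[0,-0.1,15.15,0,0,0,0],[0,-0.1,15.15,0,0,0,-1],[0,-0.1,15.15,0,0,0,-1],[0,-0.1,15.15,0,0,0,-1],[0,-0.1,15.15,0,0,0,-1],[0,-0.1,15.15,0,0,0,-1],[0,-0.1,15.15,0,0,0,-1]]

```text
time_s: 8.93
position: [0.5302, -0.3869, 0.0285]
tcp_rot: [[0.329, 0.944, -0.0], [0.944, -0.329, -0.0], [-0.0, -0.0, -1.0]]
force: [-1.2, 0.8, 5.7]
opening: 0.181
grasp_force: 30.0
```

Request:
apply_moves:
  steps:
    - [[0,0,-1,0,0,0,-1],[0,0,-2,0,0,0,-1],[0,0,-4,0,0,0,-1],[0,0,-8,0,0,0,-1],[0,0,-12,0,0,0,-1],[0,0,-12,0,0,0,-1]]

```text
time_s: 9.68
position: [0.5326, -0.389, 0.1535]
tcp_rot: [[0.329, 0.944, 0.007], [0.944, -0.329, -0.007], [-0.005, 0.009, -1.0]]
force: [-0.8, -0.3, -0.6]
opening: 0.183
grasp_force: 30.0
```

Run:
```python
from h import *
s=bot.read_state();print(s["position"],s["force"],s["opening"],s["grasp_force"])
go(([.564,-.185,.12],down(96.8)))
```

```text
[ 0.53263367 -0.3889955   0.15345428] [-0.80520812 -0.34847232 -0.57582683] 0.182616551359041 29.99978612177074
row [20.31, -3.78, 3.22] [0.5, 0.4, -26.0]
```

Request:
apply_moves:
  steps:
    - [[20.3,-3.8,3.2,0,0,-26,-1],[20.3,-3.8,3.2,0,0,-26,-1],[20.3,-3.8,3.2,0,0,-26,-1],[20.3,-3.8,3.2,0,0,-26,-1],[20.3,-3.8,3.2,0,0,-26,-1],[20.3,-3.8,3.2,0,0,-26,-1],[20.3,-3.8,3.2,0,0,-26,-1]]

```text
time_s: 10.55
position: [0.5616, -0.1848, 0.1164]
tcp_rot: [[-0.116, 0.993, 0.001], [0.993, 0.116, -0.001], [-0.001, 0.001, -1.0]]
force: [0.6, 0.1, -0.7]
opening: 0.185
grasp_force: 30.0
```

Run:
```python
from h import *
s=bot.read_state();print(s["position"],s["tcp_rot"].round(3).tolist())
t=bot.capture("top");cv2.imwrite("t3.png",t);s=bot.capture("side");cv2.imwrite("s3.png",s)
p=proj("top",[.55,-.09,.12])[0];q=proj("side",[.55,-.09,.1])[0];print(p,q)
A=t[150:220,235:335];B=s[int(q[1])-50:int(q[1])+40,int(q[0])-60:int(q[0])+80]
cv2.imwrite("pics/v3.png",np.vstack([cv2.resize(A,(430,301),interpolation=2),cv2.resize(B,(430,276),interpolation=2)]));print(int(q[0])-60,int(q[1])-50)
```

```text
[ 0.56156412 -0.18480474  0.11635936] [[-0.116, 0.993, 0.001], [0.993, 0.116, -0.001], [-0.001, 0.001, -1.0]]
[285.02803138 167.36459197] [251.40686715 166.5424749 ]
191 116
```

View pics/v3.png

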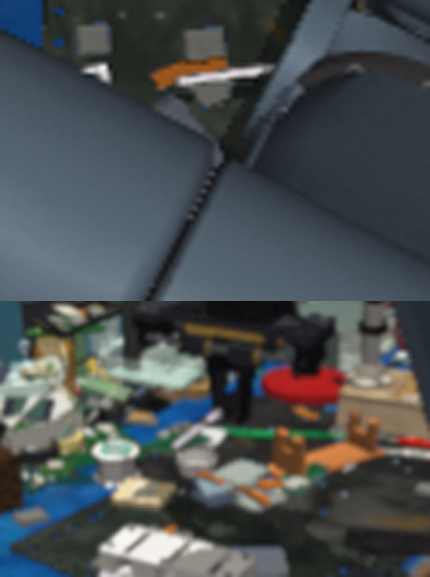

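The top crop shows the white shank from its tip at about (180,82) to (270,70), and the side crop shows it around (180–215, 415–445). I'll fit it in both views.

```bash
cat > shank.py <<'E'
from h import *
def fit(n,im,box,thr=150,sat=60):
    x0,y0,x1,y1=box;g=cv2.resize(im[y0:y1,x0:x1],None,fx=6,fy=6,interpolation=cv2.INTER_CUBIC);h=cv2.cvtColor(g,cv2.COLOR_BGR2HSV)
    m=((h[...,1]<sat)&(h[...,2]>thr)).astype(np.uint8)
    cs=[c for c in cv2.findContours(m,0,2)[0] if cv2.contourArea(c)>150]
    out=[]
    for c in cs:
        r=cv2.boxPoints(cv2.minAreaRect(c));e=np.linalg.norm(np.roll(r,-1,0)-r,axis=1);i=int(np.argmin(e[:2]))
        out.append((np.array([(r[i]+r[i+1])/2,(r[(i+2)%4]+r[(i+3)%4])/2])+.5)/6-.5+[x0,y0]); print(n,out[-1].round(2).tolist(),"wid",e.min()/6,"len",e.max()/6)
    return out
E
python3 - <<'E'
from shank import *
t=cv2.imread("t3.png");s=cv2.imread("s3.png");st=bot.read_state();p=st["position"];R=st["tcp_rot"]
for c in fit("top",t,(268,160,300,173)):
    print(onz("top",c,p[2]+.008).round(4).tolist())
fit("side",s,(235,145,265,170),130,70)
g=p-.008*R[:,2]; X=[g+R[:,0]*d for d in(.03,.08,.12)]
print("expected",np.round(X,4).tolist(),proj("top",X).round(1).tolist(),proj("side",X).round(1).tolist())
E
```

```text
top [[295.64, 165.9], [276.07, 168.34]] wid 2.1706073 len 19.721521
[[0.5526, -0.1175, 0.1242], [0.5473, -0.0663, 0.1242]]
side [[260.08, 166.67], [248.58, 166.67]] wid 5.5 len 11.5
side [[235.25, 162.25], [235.25, 166.08]] wid 1.3333334 len 3.8333333
side [[245.32, 158.47], [242.43, 159.44]] wid 2.0554798 len 3.0568676
side [[264.42, 159.58], [246.92, 159.58]] wid 7.6666665 len 17.5
side [[261.88, 152.02], [257.68, 154.12]] wid 2.8323524 len 4.695744
expected [[0.5578, -0.1545, 0.1242], [0.552, -0.1048, 0.1242], [0.5474, -0.0651, 0.1242]] [[309.7, 163.6], [290.8, 166.2], [275.6, 168.3]] [[261.2, 151.7], [253.7, 157.2], [247.3, 161.8]]
```

```bash
cat > jig.py <<'E'
from h import *
jc=np.array([.5017,-.0049,0]);JY=96.8;ux=np.array([np.cos(np.radians(JY)),np.sin(np.radians(JY)),0]);uy=np.array([-ux[1],ux[0],0])
def tcp(k,x,z=.0305,dy=0): # tip at jig x, bore k
    return jc+(x-.12)*ux+(.042*(k-2)+dy)*uy+[0,0,z]
def rel():
    s=bot.read_state();d=s["position"]-jc;R=s["tcp_rot"];print("tip jig x",round((d+.12*R[:,0])@ux*1e3,1),"y",round((d+.12*R[:,0])@uy*1e3,1),"tcpz",round(s["position"][2]*1e3,1),"yaw",round(np.degrees(np.arctan2(R[1,0],R[0,0])),2),"F",s["force"].round(1),"open",round(s["opening"],3))
E
python3 - <<'E'
from jig import *
rel();go((tcp(1,-.055,.06),down(JY)),(tcp(1,-.055),down(JY)))
E
```

```text
tip jig x -65.2 y -38.2 tcpz 116.2 yaw 96.65 F [ 0.4  0.1 -1.3] open 0.18
row [1.02, 0.4, 5.62] [0.0, 0.0, -0.1]
row [1.02, 0.4, 8.57] [0.0, 0.0, -0.1]
```

Request:
apply_moves:
  steps:
    - [[1,0.4,4,0,0,-0.1,-1],[1,0.4,7,0,0,-0.1,-1],[1,0.4,8.6,0,0,-0.1,-1],[1,0.4,8.6,0,0,-0.1,-1],[1,0.4,8.6,0,0,-0.1,-1],[1,0.4,8.6,0,0,-0.1,-1]]

```text
time_s: 11.4
position: [0.5649, -0.1728, 0.0313]
tcp_rot: [[-0.12, 0.993, 0.002], [0.993, 0.12, -0.001], [-0.001, 0.002, -1.0]]
force: [-0.0, 0.1, -0.6]
opening: 0.178
grasp_force: 30.0
```

Run:
```python
from jig import *
rel();go((tcp(1,-.022),down(JY)),(tcp(1,.03),down(JY)))
```

```text
tip jig x -54.2 y -42.7 tcpz 31.3 yaw 96.87 F [-0.   0.1 -0.6] open 0.178
row [3.22, -0.08, 0.08] [0.1, 0.1, 0.1]
row [8.42, -0.08, 0.07] [0.1, 0.1, 0.1]
```

Request:
apply_moves:
  steps:
    - [[0.8,-0.1,0,0,0,0,-1],[1.6,-0.1,0,0,0,0,-1],[2.1,-0.1,0,0,0,0,-1],[2.5,-0.1,0,0,0,0,-1],[2.8,-0.1,0,0,0,0,-1],[3,-0.1,0,0,0,0,-1],[3.2,-0.1,0,0,0,0,-1],[3.2,-0.1,0,0,0,0,-1]]

```text
time_s: 12.4
position: [0.5593, -0.1405, 0.0301]
tcp_rot: [[-0.12, 0.993, 0.0], [0.993, 0.12, 0.0], [0.0, 0.0, -1.0]]
force: [0.5, 0.4, -0.0]
opening: 0.183
grasp_force: 30.0
```

No contact force with the tip about 5 mm inside the mouth, so I push through.

Request:
apply_moves:
  steps:
    - [[0.5,0,0,0,0,0,-1],[1,0,0,0,0,0,-1],[1.5,0,0,0,0,0,-1],[2,0,0,0,0,0,-1],[2.4,0,0,0,0,0,-1],[2.8,0,0,0,0,0,-1],[2.8,0,0,0,0,0,-1]]

```text
time_s: 13.28
position: [0.557, -0.1143, 0.0305]
tcp_rot: [[-0.121, 0.993, 0.003], [0.993, 0.121, -0.003], [-0.003, 0.002, -1.0]]
force: [0.3, -5.8, -1.4]
opening: 0.183
grasp_force: 30.0
```

Run:
```python
from jig import *
rel();go((tcp(1,.03),down(JY)))
```

```text
tip jig x 4.8 y -41.7 tcpz 30.5 yaw 96.95 F [ 0.3 -5.8 -1.4] open 0.183
row [2.52, 0.01, -0.01] [0.1, 0.2, 0.2]
```

Request:
apply_moves:
  steps:
    - [[0.3,0,0,0,0,0,-1],[0.6,0,0,0,0,0,-1],[0.9,0,0,0,0,0,-1],[1.2,0,0,0,0,0,-1],[1.5,0,0,0,0,0,-1],[1.8,0,0,0,0,0,-1],[2.1,0,0,0,0,0,-1],[2.4,0,0,0,0,0,-1],[2.6,0,0,0,0,0,-1],[2.6,0,0,0,0,0,-1]]

```text
time_s: 14.52
position: [0.5528, -0.0866, 0.03]
tcp_rot: [[-0.12, 0.993, -0.0], [0.993, 0.12, 0.0], [0.0, 0.0, -1.0]]
force: [0.5, 1.0, -0.7]
opening: 0.18
grasp_force: 30.0
```

Run:
```python
from jig import *
rel();s=bot.capture("side");cv2.imwrite("s4.png",s)
q=proj("side",[.5,.06,.02])[0];x,y=int(q[0]),int(q[1])
cv2.imwrite("pics/v4.png",cv2.resize(s[y-45:y+40,x-65:x+65],None,fx=5,fy=5,interpolation=2));print(x-65,y-45)
```

```text
tip jig x 32.8 y -40.9 tcpz 30.0 yaw 96.87 F [ 0.5  1.  -0.7] open 0.18
170 171
```

View pics/v4.png

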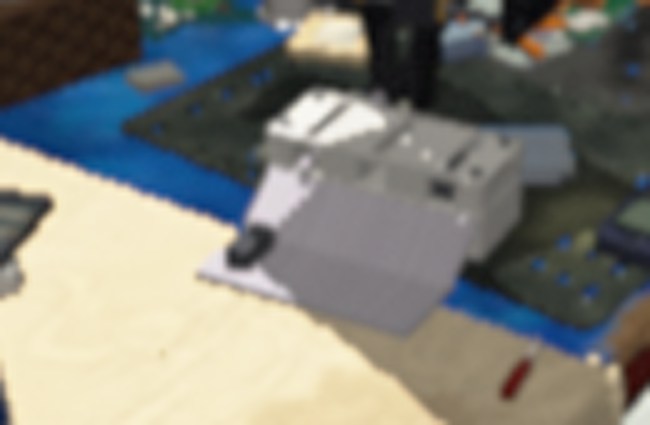

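Core 1 lies on the plate (crop (250,245)), and exit 3 still shows a dark core at (440,187). There is a grey slab at (535,150) behind the jig, so I check its height before moving sideways.

Run:
```python
from jig import *
uv=[(263.4,180.5),(275.5,172.6),(298.4,201.6),(285.3,212.9)]
for z in(0,.01,.02,.03):
    X=onz("top",uv,z);print(z,X[:,:2].round(3).tolist(),proj("side",X).round(0).tolist())
for k in(2,3): print(tcp(k,-.05).round(3),tcp(k,.032).round(3))
go((tcp(1,-.05),down(JY)),(tcp(2,-.05),down(JY)))
```

```text
0 [[0.532, -0.036], [0.554, -0.071], [0.469, -0.134], [0.437, -0.096]] [[246.0, 206.0], [247.0, 199.0], [282.0, 198.0], [284.0, 206.0]]
0.01 [[0.53, -0.036], [0.552, -0.071], [0.468, -0.133], [0.437, -0.095]] [[246.0, 203.0], [247.0, 196.0], [282.0, 195.0], [285.0, 203.0]]
0.02 [[0.529, -0.035], [0.551, -0.07], [0.467, -0.132], [0.436, -0.094]] [[247.0, 200.0], [247.0, 193.0], [282.0, 193.0], [285.0, 200.0]]
0.03 [[0.528, -0.035], [0.549, -0.07], [0.466, -0.131], [0.436, -0.094]] [[247.0, 197.0], [248.0, 190.0], [282.0, 190.0], [285.0, 198.0]]
[ 0.522 -0.174  0.03 ] [ 0.512 -0.092  0.03 ]
[ 0.48  -0.179  0.03 ] [ 0.47  -0.097  0.03 ]
row [-8.28, 0.09, -0.05] [0.0, -0.0, 0.1]
row [-8.27, -4.11, -0.05] [0.0, -0.0, 0.1]
```

The slab is thin, under about 10 mm, and the fingers clear it. I retract and move to bore 2 to probe it.

Request:
apply_moves:
  steps:
    - [[-1,0,0,0,0,0,-1],[-2,0,0,0,0,0,-1],[-3,0,0,0,0,0,-1],[-4,0,0,0,0,0,-1],[-5,0,0,0,0,0,-1],[-6,0,0,0,0,0,-1],[-7,0,0,0,0,0,-1],[-8.3,0.1,0,0,0,0,-1],[-8.3,0.1,0,0,0,0,-1],[-8.3,-2,0,0,0,0,-1],[-8.3,-4.1,0,0,0,0,-1],[-8.3,-4.1,0,0,0,0,-1],[-8.3,-4.1,0,0,0,0,-1]]

```text
time_s: 16.2
position: [0.5231, -0.1746, 0.0303]
tcp_rot: [[-0.12, 0.993, 0.002], [0.993, 0.12, -0.001], [-0.001, 0.002, -1.0]]
force: [-0.1, -0.4, -0.8]
opening: 0.176
grasp_force: 30.0
```

Run:
```python
from jig import *
rel();go((tcp(2,-.022),down(JY)),(tcp(2,.03),down(JY)))
t=bot.capture("top");cv2.imwrite("t5.png",t);s=bot.capture("side");cv2.imwrite("s5.png",s)
```

```text
tip jig x -51.0 y -1.0 tcpz 30.3 yaw 96.88 F [-0.1 -0.4 -0.8] open 0.176
row [2.9, -0.12, -0.03] [0.1, 0.1, 0.1]
row [8.1, -0.11, -0.03] [0.1, 0.1, 0.1]
```

Request:
apply_moves:
  steps:
    - [[1,-0.1,0,0,0,0,-1],[1.8,-0.1,0,0,0,0,-1],[2.3,-0.1,0,0,0,0,-1],[2.7,-0.1,0,0,0,0,-1],[3.2,-0.1,0,0,0,0,-1],[3.7,-0.1,0,0,0,0,-1],[4.2,-0.1,0,0,0,0,-1],[4.7,-0.1,0,0,0,0,-1],[5.2,-0.1,0,0,0,0,-1],[5.6,-0.1,0,0,0,0,-1]]

```text
time_s: 17.55
position: [0.5146, -0.1186, 0.0301]
tcp_rot: [[-0.12, 0.993, 0.001], [0.993, 0.12, -0.0], [-0.0, 0.001, -1.0]]
force: [0.7, -0.6, -0.3]
opening: 0.182
grasp_force: 30.0
```

There is no resistance with the tip at x = +5 mm, so bore 2 is empty. On to bore 3.

Request:
apply_moves:
  steps:
    - [[-1.2,0,0,0,0,0,-1],[-2.4,0,0,0,0,0,-1],[-3.6,0,0,0,0,0,-1],[-4.8,0,0,0,0,0,-1],[-5.6,0,0,0,0,0,-1],[-5.6,0,0,0,0,0,-1],[-5.6,-2,0,0,0,0,-1],[-5.6,-4.2,0,0,0,0,-1],[-5.6,-4.2,0,0,0,0,-1],[-5.6,-4.2,0,0,0,0,-1]]

```text
time_s: 18.8
position: [0.4804, -0.1797, 0.0302]
tcp_rot: [[-0.12, 0.993, 0.002], [0.993, 0.12, -0.001], [-0.001, 0.001, -1.0]]
force: [1.7, -0.2, -1.3]
opening: 0.183
grasp_force: 30.0
```

Run:
```python
from jig import *
rel();go((tcp(3,-.022),down(JY)),(tcp(3,.032),down(JY)))
```

```text
tip jig x -51.0 y 42.0 tcpz 30.2 yaw 96.88 F [ 1.7 -0.2 -1.3] open 0.183
row [2.9, -0.01, -0.03] [0.1, 0.1, 0.1]
row [8.3, -0.0, -0.04] [0.1, 0.1, 0.1]
```

Request:
apply_moves:
  steps:
    - [[1,0,0,0,0,0,-1],[1.8,0,0,0,0,0,-1],[2.3,0,0,0,0,0,-1],[2.7,0,0,0,0,0,-1],[3,0,0,0,0,0,-1],[3.4,0,0,0,0,0,-1],[3.8,0,0,0,0,0,-1],[4.2,0,0,0,0,0,-1],[4.6,0,0,0,0,0,-1],[5,0,0,0,0,0,-1],[5.4,0,0,0,0,0,-1]]

```text
time_s: 20.18
position: [0.4744, -0.1279, 0.0304]
tcp_rot: [[-0.122, 0.993, 0.004], [0.993, 0.122, -0.004], [-0.004, 0.003, -1.0]]
force: [-0.3, -6.7, -0.7]
opening: 0.18
grasp_force: 30.0
```

Request:
apply_moves:
  steps:
    - [[0.4,0,0,0,0,0,-1],[0.8,0,0,0,0,0,-1],[1.1,0,0,0,0,0,-1],[1.4,0,0,0,0,0,-1],[1.7,0,0,0,0,0,-1],[2,0,0,0,0,0,-1],[2.3,0,0,0,0,0,-1],[2.6,0,0,0,0,0,-1],[2.9,0,0,0,0,0,-1],[3.1,0,0,0,0,0,-1],[3.1,0,0,0,0,0,-1],[3.1,0,0,0,0,0,-1]]

```text
time_s: 21.68
position: [0.4691, -0.0948, 0.03]
tcp_rot: [[-0.119, 0.993, -0.0], [0.993, 0.119, 0.0], [0.0, -0.0, -1.0]]
force: [2.1, 1.8, -0.7]
opening: 0.183
grasp_force: 30.0
```

Run:
```python
from jig import *
rel();go((tcp(3,-.06),down(JY)))
s=bot.capture("side");cv2.imwrite("s6.png",s)
cv2.imwrite("pics/v6.png",cv2.resize(s[171:256,170:300],None,fx=5,fy=5,interpolation=2))
```

```text
tip jig x 34.6 y 43.2 tcpz 30.0 yaw 96.85 F [ 2.1  1.8 -0.7] open 0.183
row [-9.46, 0.1, -0.05] [-0.0, -0.0, 0.1]
```

View pics/v6.png

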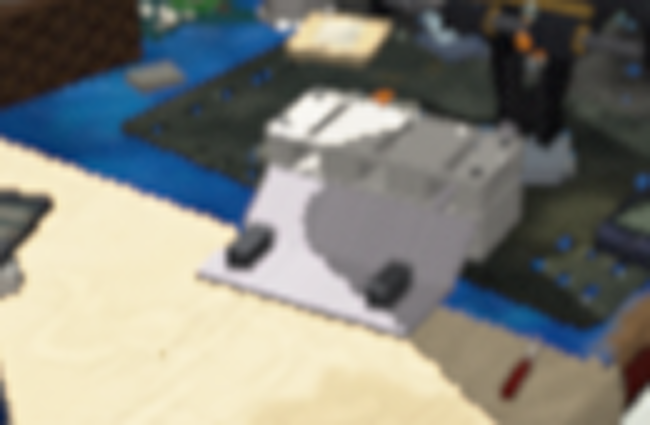

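Both cores lie on the plate, at (250,245) and (388,283). I retract and carry the rod back above its rest.

Request:
apply_moves:
  steps:
    - [[-1.2,0,0,0,0,0,-1],[-2.4,0,0,0,0,0,-1],[-3.6,0,0,0,0,0,-1],[-4.8,0,0,0,0,0,-1],[-6,0,0,0,0,0,-1],[-7.2,0,0,0,0,0,-1],[-8.4,0,0,0,0,0,-1],[-9.5,0,0,0,0,0,-1],[-9.5,0,0,0,0,0,-1],[-9.5,0,-6,0,0,0,-1],[-9.5,0,-11,0,0,0,-1],[-9.5,0,-11,0,0,0,-1]]

```text
time_s: 23.22
position: [0.4826, -0.1902, 0.1434]
tcp_rot: [[-0.12, 0.993, 0.007], [0.993, 0.121, -0.004], [-0.005, 0.006, -1.0]]
force: [0.7, 0.5, -1.3]
opening: 0.179
grasp_force: 30.0
```

Run:
```python
from h import *
s=bot.read_state();print(s["position"],s["opening"])
go(([.5302,-.3869,.12],down(70.76)))
```

```text
[ 0.48256637 -0.19021198  0.14342576] 0.17894730868288802
row [-20.09, 2.34, 2.46] [0.4, 0.2, 26.2]
```

Request:
apply_moves:
  steps:
    - [[-20.1,2.3,2.5,0.4,0.2,26.2,-1],[-20.1,2.3,2.5,0.4,0.2,26.2,-1],[-20.1,2.3,2.5,0.4,0.2,26.2,-1],[-20.1,2.3,2.5,0.4,0.2,26.2,-1],[-20.1,2.3,2.5,0.4,0.2,26.2,-1],[-20.1,2.3,2.5,0.4,0.2,26.2,-1],[-20.1,2.3,2.5,0.4,0.2,26.2,-1]]

```text
time_s: 24.1
position: [0.5271, -0.384, 0.1151]
tcp_rot: [[0.329, 0.944, -0.008], [0.944, -0.329, 0.006], [0.003, -0.009, -1.0]]
force: [0.7, 0.5, -0.7]
opening: 0.181
grasp_force: 30.0
```

Run:
```python
from shank import *
st=bot.read_state();p=st["position"];R=st["tcp_rot"];print(p,st["opening"])
go(([.5302,-.3869,.0285],down(70.76)))
t=bot.capture("top");s=bot.capture("side");cv2.imwrite("t7.png",t);cv2.imwrite("s7.png",s)
g=p-.008*R[:,2]; X=np.array([g+R[:,0]*d for d in(.03,.08,.12)])
q=proj("top",X);print("exp",X.round(4).tolist(),q.round(1).tolist(),proj("side",X).round(1).tolist())
x,y=q[2].astype(int)
for c in fit("top",t,(x-8,y-8,x+28,y+18)): print(onz("top",c,p[2]+.008).round(4).tolist())
```

```text
[ 0.52713038 -0.38395349  0.11506399] 0.1806997107064715
row [-0.2, 0.46, 8.65] [-0.5, -0.2, 0.0]
exp [[0.5371, -0.3557, 0.1231], [0.5535, -0.3085, 0.1233], [0.5667, -0.2707, 0.1234]] [[385.8, 170.0], [367.9, 164.2], [353.5, 159.5]] [[298.1, 135.8], [287.2, 138.5], [278.1, 140.8]]
```

Run:
```python
from shank import *
t=cv2.imread("t7.png");p=bot.read_state()["position"]
h=cv2.cvtColor(t,cv2.COLOR_BGR2HSV)
print(h[154:176:2,344:390:3,2])
for c in fit("top",t,(342,150,382,176),120,60): print(onz("top",c,p[2]+.008).round(4).tolist())
```

```text
[[ 98  97  92  88  84  78  66  30  40  26  26  22  36  20  24  31]
 [102  99  96  91  88  82  75  58  37  31  22  21  19  18  20  70]
 [102 101  99  95  91  86  81  71  43  20  17  19  20  21  21  17]
 [104 102 100  97  94  89  84  79  71  24  17  20  23  20  18  18]
 [105 102 100 100  96  91  87  84  76  65  19  20  22  18  19  21]
 [107 104 102 100  98  96  91  86  83  73  55  21  21  23  20  22]
 [108 107 104 102  98  96  94  91  86  81  71  57  20  23  21  21]
 [109 109 105 103 100  99  96  92  88  84  78  66 147  82  71  16]
 [112 110 106 105 101 101  98  96  92  88  84  75  64  88  62  17]
 [116 111 109 107 103 101 100  98  94  90  86  80  70  98  18  26]
 [116 111 110 107 105 103 102 101  98  94  89  84  78  65  99  27]]
```

Run:
```python
from shank import *
s=cv2.imread("s7.png")
cv2.imwrite("pics/v7.png",cv2.resize(s[110:180,250:350],None,fx=6,fy=6,interpolation=2))
for c in fit("side",s,(270,132,300,146),130,60): pass
```

```text
side [[289.37, 138.39], [278.42, 141.31]] wid 2.5658906 len 11.326421
```

View pics/v7.png

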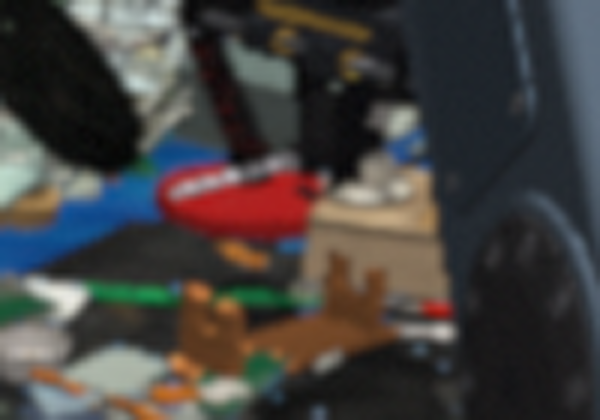

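The tip in the side view, (278.4,141.3), matches the expected (278.1,140.8), so the rod hasn't slipped. I lower it into the notches.

Request:
apply_moves:
  steps:
    - [[-0.2,0.45,2,-0.5,-0.2,0,-1],[-0.2,0.45,4,-0.5,-0.2,0,-1],[-0.2,0.45,5.5,-0.5,-0.2,0,-1],[-0.2,0.45,5.5,-0.5,-0.2,0,-1],[-0.2,0.45,5.5,-0.5,-0.2,0,-1]]

```text
time_s: 24.82
position: [0.5309, -0.3895, 0.0602]
tcp_rot: [[0.331, 0.944, 0.001], [0.944, -0.331, -0.002], [-0.002, 0.002, -1.0]]
force: [0.1, 0.1, 0.1]
opening: 0.184
grasp_force: 30.0
```

Run:
```python
from shank import *
st=bot.read_state();print(st["position"],st["force"])
go(([.5302,-.3869,.0285],down(70.76)))
```

```text
[ 0.53085473 -0.38953451  0.06020404] [0.13442575 0.0725363  0.05392262]
row [0.23, -0.15, 3.17] [0.1, 0.1, -0.1]
```

Request:
apply_moves:
  steps:
    - [[0.2,-0.1,1,0,0,0,-1],[0.2,-0.1,2,0,0,0,-1],[0.2,-0.1,2.6,0,0,0,-1],[0.2,-0.1,3,0,0,0,-1],[0.2,-0.1,3.2,0,0,0,-1],[0.2,-0.1,3.2,0,0,0,-1]]

```text
time_s: 25.58
position: [0.5301, -0.387, 0.0284]
tcp_rot: [[0.331, 0.944, 0.0], [0.944, -0.331, -0.002], [-0.001, 0.001, -1.0]]
force: [-1.0, 0.4, 3.0]
opening: 0.181
grasp_force: 30.0
```

Request:
apply_moves:
  steps:
    - [[0,0,0,0,0,0,-0.4],[0,0,0,0,0,0,-0.2],[0,0,0,0,0,0,0],[0,0,0,0,0,0,0],[0,0,-3,0,0,0,0],[0,0,-7,0,0,0,0],[0,0,-12,0,0,0,0],[0,0,-15,0,0,0,0],[0,0,-15,0,0,0,0]]

```text
time_s: 26.7
position: [0.5317, -0.3882, 0.1812]
tcp_rot: [[0.331, 0.944, 0.005], [0.944, -0.331, -0.007], [-0.005, 0.007, -1.0]]
force: [0.4, -0.4, -0.2]
opening: 0.5
grasp_force: 0.0
```

Run:
```python
from shank import *
st=bot.read_state();p=st["position"];print(p,st["opening"])
go(([.44,-.15,.22],down(70)),([.44,.0,.22],down(90)))
t=bot.capture("top");s=bot.capture("side");cv2.imwrite("t8.png",t);cv2.imwrite("s8.png",s)
for c in fit("top",t,(345,158,383,178)): print(onz("top",c,.035).round(4).tolist())
# cores: dark blobs near plate, both views
for n,im,c0 in(("top",t,(.49,.08,.01)),("side",s,(.49,.08,.01))):
    x,y=proj(n,[c0])[0].astype(int);x0,y0=x-35,y-35
    g=cv2.resize(im[y0:y0+70,x0:x0+70],None,fx=6,fy=6,interpolation=2);h=cv2.cvtColor(g,cv2.COLOR_BGR2HSV)
    m=((h[...,2]<95)&(h[...,1]<110)).astype(np.uint8)
    for c in cv2.findContours(m,0,2)[0]:
        if 600<cv2.contourArea(c)<8000:
            r=cv2.minAreaRect(c);print(n,((np.array(r[0])+.5)/6-.5+[x0,y0]).round(1),np.round(np.array(r[1])/6,1),round(r[2],1))
    cv2.imwrite(f"c8{n}.png",g)
cv2.imwrite("pics/v8.png",np.hstack([cv2.resize(t[150:235,200:330],(400,262),interpolation=2),cv2.resize(t[140:225,330:460],(400,262),interpolation=2)]))
```

```text
[ 0.53173352 -0.38822821  0.18117675] 0.5004923108288125
row [19.43, -16.51, -4.1] [0.4, 0.3, 0.7]
row [33.58, -21.47, -4.2] [0.4, 0.3, -19.3]
top [[369.31, 170.41], [377.01, 172.98]] wid 1.7392511 len 8.116514
top [[348.06, 163.82], [364.07, 168.47]] wid 1.8651066 len 16.666662
[[0.5494, -0.3346, 0.035], [0.5416, -0.3564, 0.035]]
[[0.5694, -0.2748, 0.035], [0.5552, -0.3199, 0.035]]
top [250.3 162.8] [ 6.5 14.2] 90.0
top [210.4 161. ] [2.8 9.3] 90.0
side [247.5 228.9] [5.  9.4] 65.4
side [264.5 224.2] [7.7 5.8] 90.0
side [257.9 192.2] [ 7.2 19. ] 90.0
```

View pics/v8.png

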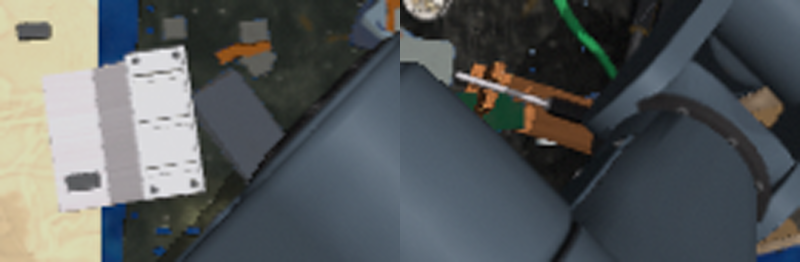

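The rod is home, with its tip at (0.569,−0.275) as before. Core 1 was knocked onto the cloth at (33,31) and core 3 is on the plate at (84,182). Now precise core poses.

```bash
cat > core.py <<'E'
from h import *
def core(im,uv,ztop,r=9):
    x0,y0=int(uv[0])-r,int(uv[1])-r
    g=cv2.resize(im[y0:y0+2*r,x0:x0+2*r],None,fx=8,fy=8,interpolation=2);v=cv2.cvtColor(g,cv2.COLOR_BGR2GRAY)
    _,m=cv2.threshold(v,0,1,cv2.THRESH_BINARY_INV+cv2.THRESH_OTSU)
    cs=cv2.findContours(m,0,2)[0];c=min((c for c in cs if cv2.contourArea(c)>500),key=lambda c:np.linalg.norm(np.array(cv2.minAreaRect(c)[0])-8*r))
    P=onz("top",(cv2.boxPoints(cv2.minAreaRect(c))+.5)/8-.5+[x0,y0],ztop)
    e=np.diff(P,axis=0);n=np.linalg.norm(e,axis=1);d=e[np.argmax(n[:2])]
    print("core",P.mean(0).round(4),"sides",n[:2].round(4),"yaw",round(np.degrees(np.arctan2(d[1],d[0]))%180,1),"radius",np.hypot(*P.mean(0)[:2]).round(3))
if __name__=="__main__":
    t=cv2.imread("t8.png");core(t,(210.7,160.1),.012);core(t,(227.3,209.1),.017)
E
python3 core.py; python3 -c "
from jig import *
print(np.degrees(0))"
```

```text
core [0.5934 0.1143 0.012 ] sides [0.0337 0.0177] yaw 88.6 radius 0.604
core [0.4524 0.0706 0.017 ] sides [0.033  0.0168] yaw 92.5 radius 0.458
0.0
```

Run:
```python
from h import *
go(([.4524,.0706,.15],down(92.5)))
```

```text
row [40.57, -22.43, 2.68] [0.0, 0.1, -21.8]
```

Request:
apply_moves:
  steps:
    - [[40.6,-22.4,2.7,0,0,-21.8,0],[40.6,-22.4,2.7,0,0,-21.8,0],[40.6,-22.4,2.7,0,0,-21.8,0],[40.6,-22.4,2.7,0,0,-21.8,0],[40.6,-22.4,2.7,0,0,-21.8,0],[40.6,-22.4,2.7,0,0,-21.8,0],[40.6,-22.4,2.7,0,0,-21.8,0],[40.6,-22.4,2.7,0,0,-21.8,0],[40.6,-22.4,2.7,0,0,-21.8,0],[40.6,-22.4,2.7,0,0,-21.8,0],[40.6,-22.4,2.7,0,0,-21.8,0]]

```text
time_s: 28.18
position: [0.4536, 0.0691, 0.1497]
tcp_rot: [[-0.041, 0.999, 0.0], [0.999, 0.041, -0.002], [-0.002, 0.0, -1.0]]
force: [0.2, 0.2, 0.1]
opening: 0.5
grasp_force: 0.0
```

Run:
```python
from h import *
s=bot.read_state();print(s["position"],s["force"],s["opening"])
go(([.4524,.0706,.017],down(92.5)))
t=bot.capture("side");cv2.imwrite("s9.png",t)
for n,z in(("c1",(.5934,.1143,.005)),("c3",(.4524,.0706,.010))):
    u=proj("side",z)[0];x,y=u.astype(int);v=cv2.cvtColor(t,cv2.COLOR_BGR2GRAY);print(n,u.round(1));print(v[y-6:y+8:2,x-9:x+10:3])
```

```text
[0.45361396 0.06914886 0.14972802] [0.20873957 0.22033738 0.07244756] 0.49969998367387536
row [0.18, -0.12, 13.27] [0.0, 0.1, -0.1]
c1 [195.6 220.2]
[[236 236 236 235 235 236 238]
 [236 235 236 208 193 234 236]
 [236 236 207 111  85 230 235]
 [236 218 109  85  43 229 234]
 [236 202  65  44 131 233 235]
 [233 226  60 102 231 234 234]
 [236 232 208 229 234 234 235]]
c3 [247.7 227.4]
[[135 134 132 134 133 134 132]
 [126 130 132 106  99 131 133]
 [125 124 115  59  54 126 133]
 [124 122  67  56  43 121 129]
 [123 121  48  50  58 121 123]
 [124 124  54  47 106 123 117]
 [121 121 110  94 123 120 121]]
```

Both cores appear in the side view where I computed them. I descend and grip core 3.

Request:
apply_moves:
  steps:
    - [[0.2,-0.1,5,0,0,0,0],[0.2,-0.1,9,0,0,0,0],[0.2,-0.1,11.5,0,0,0,0],[0.2,-0.1,12.8,0,0,0,0],[0.2,-0.1,13.2,0,0,0,0],[0.2,-0.1,13.2,0,0,0,0],[0.2,-0.1,13.2,0,0,0,-1],[0.2,-0.1,13.2,0,0,0,-1],[0.2,-0.1,13.2,0,0,0,-1],[0.2,-0.1,13.2,0,0,0,-1],[0.2,-0.1,13.2,0,0,0,-1],[0.2,-0.1,13.2,0,0,0,-1]]

```text
time_s: 29.72
position: [0.4524, 0.072, 0.0183]
tcp_rot: [[-0.043, 0.999, 0.001], [0.999, 0.043, -0.002], [-0.002, 0.001, -1.0]]
force: [-1.4, 1.1, 5.7]
opening: 0.159
grasp_force: 30.0
```

Run:
```python
from h import *
go(([.4524,.0706,.16],down(92.5)),([.4445,.2931,.12],down(4.5)))
t=cv2.imread("t8.png");h=cv2.cvtColor(t,cv2.COLOR_BGR2HSV)
# case interior check: blue body excluding lid
g=cv2.resize(t[185:235,95:165],None,fx=6,fy=6,interpolation=2);h=cv2.cvtColor(g,cv2.COLOR_BGR2HSV)
m=((h[...,2]<175)&(h[...,0]>90)&(h[...,0]<125)&(h[...,1]>70)).astype(np.uint8);m[:round(6*19)]=0
c=max(cv2.findContours(m,0,2)[0],key=cv2.contourArea);r=(cv2.boxPoints(cv2.minAreaRect(c))+.5)/6-.5+[95,185]
P=onz("top",r,.026);print(r.round(1).tolist(),P[:,:2].round(4).tolist())
c=np.array([.4617,.3361,.026]);ex=np.array([.9969,.0782,0]);ey=np.array([-.0782,.9969,0])
print("pred front corners",[(c-.044*ex+s*.062*ey)[:2].round(4).tolist() for s in(1,-1)])
```

```text
row [-0.17, 0.0, -14.17] [0.1, 0.1, -0.0]
row [22.1, 0.17, -10.22] [0.1, 0.0, 88.0]
[[109.5, 203.6], [153.1, 199.6], [155.0, 221.2], [111.5, 225.2]] [[0.4728, 0.4018], [0.4815, 0.2766], [0.4207, 0.2712], [0.4117, 0.3957]]
pred front corners [[0.413, 0.3945], [0.4227, 0.2709]]
```

Case front corners agree to about 1.5 mm. Lift and carry over.

Request:
apply_moves:
  steps:
    - [[0,0,-2,0,0,0,-1],[0,0,-6,0,0,0,-1],[0,0,-11,0,0,0,-1],[22.1,0.2,-10.2,0,0,88,-1],[22.1,0.2,-10.2,0,0,88,-1],[22.1,0.2,-10.2,0,0,88,-1],[22.1,0.2,-10.2,0,0,88,-1],[22.1,0.2,-10.2,0,0,88,-1],[22.1,0.2,-10.2,0,0,88,-1],[22.1,0.2,-10.2,0,0,88,-1],[22.1,0.2,-10.2,0,0,88,-1],[22.1,0.2,-10.2,0,0,88,-1],[22.1,0.2,-10.2,0,0,88,-1],[22.1,0.2,-10.2,0,0,88,-1]]

```text
time_s: 31.48
position: [0.4444, 0.293, 0.1194]
tcp_rot: [[0.997, 0.08, -0.0], [0.08, -0.997, -0.002], [-0.0, 0.002, -1.0]]
force: [-0.1, -0.5, -0.7]
opening: 0.154
grasp_force: 30.0
```

Run:
```python
from h import *
s=bot.read_state();print(s["position"],s["opening"])
go(([.4445,.2931,.06],down(4.5)),([.4445,.2931,.042],down(4.5)))
t=bot.capture("side");cv2.imwrite("s10.png",t);R=s["tcp_rot"];u=proj("side",s["position"]+[0,0,-.013])[0];x,y=u.astype(int);print(u)
cv2.imwrite("pics/v10.png",cv2.resize(t[y-40:y+50,x-60:x+60],None,fx=5,fy=5,interpolation=2))
```

```text
[0.44439874 0.29298037 0.11937855] 0.15434022851675985
row [0.01, -0.02, 5.94] [0.1, 0.0, 0.1]
row [0.01, -0.03, 7.74] [0.1, 0.0, 0.1]
[188.46119407 237.68246827]
```

Request:
apply_moves:
  steps:
    - [[0,0,3,0,0,0,-1],[0,0,6,0,0,0,-1],[0,0,7.3,0,0,0,-1],[0,0,7.8,0,0,0,-1],[0,0,7.8,0,0,0,-1],[0,0,7.8,0,0,0,-1],[0,0,7.8,0,0,0,-0.5],[0,0,7.8,0,0,0,-0.5],[0,0,7.8,0,0,0,-0.5],[0,0,4,0,0,0,-0.5],[0,0,-3,0,0,0,0],[0,0,-3,0,0,0,0]]

```text
time_s: 33.02
position: [0.4473, 0.2944, 0.1536]
tcp_rot: [[0.997, 0.078, 0.009], [0.078, -0.997, 0.001], [0.009, -0.001, -1.0]]
force: [0.9, 0.3, -0.3]
opening: 0.398
grasp_force: 0.0
```

```bash
cat > chk.py <<'E'
from h import *
a=bot.capture("side");b=bot.capture("top")
v=cv2.cvtColor(b,cv2.COLOR_BGR2GRAY)
import sys;sys.path.insert(0,'.')
from core import core
x,y=proj("top",[.5934,.1143,.012])[0];print("c1 px",x,y,"mean gray",v[int(y)-1:int(y)+2,int(x)-2:int(x)+3].mean())
try: core(b,(x,y),.012)
except Exception as e: print(e)
cv2.imwrite("s11.png",a);cv2.imwrite("t11.png",b)
E
python3 chk.py; python3 -c "
from h import *
print(bot.read_state()['position'],bot.read_state()['opening'])
go(([.50,.2,.2],down(45)),([.5934,.1143,.15],down(88.6)))"
```

```text
c1 px 210.4283669575418 159.74880687853835 mean gray 94.6
core [0.5934 0.1143 0.012 ] sides [0.0337 0.0177] yaw 88.6 radius 0.604
[0.44512995 0.29340417 0.15080789] 0.45799564779382756
row [4.76, 9.75, -4.89] [0.1, -0.1, -40.5]
row [13.38, 19.01, 0.15] [0.2, -0.1, -84.1]
```

Request:
apply_moves:
  steps:
    - [[4.8,9.8,-4.9,0,0,-40,0],[4.8,9.8,-4.9,0,0,-40,0],[4.8,9.8,-4.9,0,0,-40,0],[13.4,19,0,0,0,-84,0],[13.4,19,0,0,0,-84,0],[13.4,19,0,0,0,-84,0],[13.4,19,0,0,0,-84,0],[13.4,19,0,0,0,-84,0],[13.4,19,0,0,0,-84,0],[13.4,19,0,0,0,-84,0],[13.4,19,0,0,0,-84,0]]

```text
time_s: 34.5
position: [0.5927, 0.1143, 0.1496]
tcp_rot: [[0.028, 1.0, -0.0], [1.0, -0.028, -0.002], [-0.002, -0.0, -1.0]]
force: [-0.5, -0.0, 0.6]
opening: 0.499
grasp_force: 0.0
```

Run:
```python
from h import *
s=bot.read_state();print(s["position"],s["force"],s["opening"])
go(([.5934,.1143,.012],down(88.6)))
a=bot.capture("side");cv2.imwrite("pics/v12.png",cv2.resize(a[195:300,120:260],(800,600),interpolation=2))
```

```text
[0.59272642 0.11428008 0.14960114] [-0.51711092 -0.02274034  0.64550274] 0.4992257424743847
row [0.03, 0.07, 13.76] [-0.0, 0.1, -0.2]
```

View pics/v12.png

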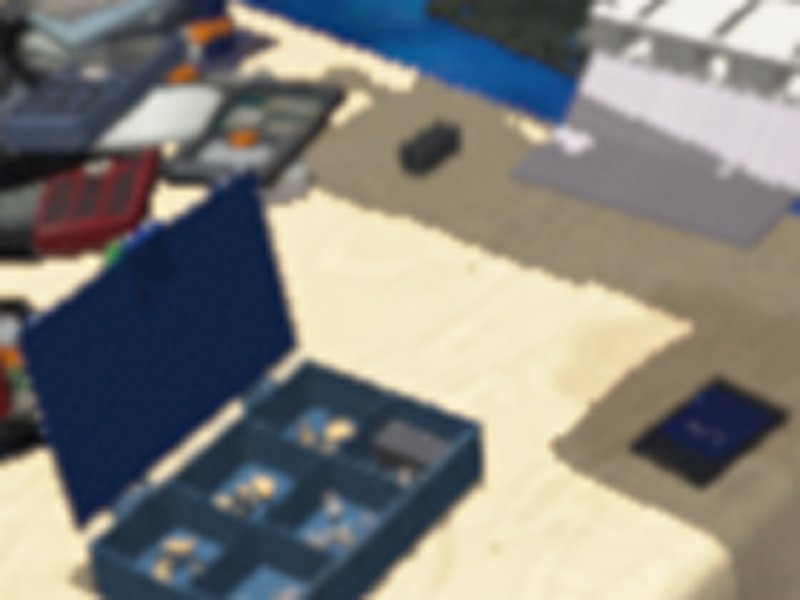

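Core 3 lies flat in the near-right compartment, at (410,445). Core 1 is at (430,148), clear of the phones. Grip it with a narrower opening.

Request:
apply_moves:
  steps:
    - [[0,0.1,5,0,0,0,-0.3],[0,0.1,9,0,0,0,-0.3],[0,0.1,12,0,0,0,-0.3],[0,0.1,13.2,0,0,0,-0.3],[0,0.1,13.7,0,0,0,-0.3],[0,0.1,13.7,0,0,0,-0.3],[0,0.1,13.7,0,0,0,-1],[0,0.1,13.7,0,0,0,-1],[0,0.1,13.7,0,0,0,-1],[0,0.1,13.7,0,0,0,-1],[0,0.1,13.7,0,0,0,-1]]

```text
time_s: 35.92
position: [0.5947, 0.1139, 0.0138]
tcp_rot: [[0.027, 1.0, 0.002], [1.0, -0.027, -0.002], [-0.002, 0.002, -1.0]]
force: [-1.2, 0.4, 5.0]
opening: 0.158
grasp_force: 30.0
```

Run:
```python
from h import *
go(([.5934,.1143,.15],down(88.6)),([.50,.2,.2],down(45)),([.4381,.3749,.12],down(4.5)))
```

```text
row [0.01, -0.1, -13.62] [0.1, 0.1, -0.1]
row [8.32, -9.66, -18.65] [0.1, 0.1, 43.5]
row [25.65, -16.32, -10.7] [0.2, 0.0, 84.0]
```

Request:
apply_moves:
  steps:
    - [[0,0,-3,0,0,0,-1],[0,0,-8,0,0,0,-1],[0,0,-14,0,0,0,-1],[8.3,-9.7,-18.6,0,0,43.5,-1],[8.3,-9.7,-18.6,0,0,43.5,-1],[8.3,-9.7,-18.6,0,0,43.5,-1],[8.3,-9.7,-18.6,0,0,43.5,-1],[25.6,-16.3,-10.7,0,0,84,-1],[25.6,-16.3,-10.7,0,0,84,-1],[25.6,-16.3,-10.7,0,0,84,-1],[25.6,-16.3,-10.7,0,0,84,-1],[25.6,-16.3,-10.7,0,0,84,-1],[25.6,-16.3,-10.7,0,0,84,-1],[25.6,-16.3,-10.7,0,0,84,-1]]

```text
time_s: 37.67
position: [0.4387, 0.3734, 0.12]
tcp_rot: [[0.997, 0.078, 0.001], [0.078, -0.997, -0.002], [0.001, 0.002, -1.0]]
force: [0.3, -0.4, -0.4]
opening: 0.157
grasp_force: 30.0
```

Run:
```python
from h import *
s=bot.read_state();print(s["position"],s["opening"],s["grasp_force"])
go(([.4381,.3749,.042],down(4.5)))
```

```text
[0.43874968 0.37344395 0.12000631] 0.1565110179469873 29.998444318771362
row [-0.06, -0.16, 7.8] [0.1, -0.1, -0.0]
```

Request:
apply_moves:
  steps:
    - [[-0.1,-0.2,3,0,0,0,-1],[-0.1,-0.2,6,0,0,0,-1],[-0.1,-0.2,7.3,0,0,0,-1],[-0.1,-0.2,7.8,0,0,0,-1],[-0.1,-0.2,7.8,0,0,0,-1],[-0.1,-0.2,7.8,0,0,0,-1],[-0.1,-0.2,7.8,0,0,0,-0.5],[-0.1,-0.2,7.8,0,0,0,-0.5],[-0.1,-0.2,7.8,0,0,0,-0.5],[-0.1,-0.2,4,0,0,0,-0.5],[-0.1,-0.2,-2,0,0,0,-0.5],[-0.1,-0.2,-8,0,0,0,-0.5],[-0.1,-0.2,-8,0,0,0,-1],[-0.1,-0.2,-8,0,0,0,-1]]

```text
time_s: 39.42
position: [0.4361, 0.3761, 0.1993]
tcp_rot: [[0.997, 0.078, 0.0], [0.078, -0.997, -0.002], [-0.0, 0.002, -1.0]]
force: [-1.3, 0.7, -0.5]
opening: 0.105
grasp_force: 0.0
```

Run:
```python
from h import *
s=bot.read_state();print(s["position"],s["opening"])
a=bot.capture("side");b=bot.capture("top");cv2.imwrite("t13.png",b);cv2.imwrite("s13.png",a)
for y in (-41.5,40.5):
  for d in (-10,0,10):
    P=np.array([.4617,.3361,.016])+[.9969*(-.0205)-.0782*y/1e3,.0782*(-.0205)+.9969*y/1e3,0]+np.array([.9969,.0782,0])*d/1e3
    u=proj("side",P)[0];x,yy=u.round().astype(int);print(y,d,u.round(0),a[yy,x])
# blue lid in side view: topmost pixels
```

```text
[0.4361042  0.37614231 0.19928705] 0.10491816901819037
-41.5 -10 [196. 274.] [61 57 54]
-41.5 0 [192. 273.] [57 56 55]
-41.5 10 [188. 271.] [58 56 55]
40.5 -10 [170. 297.] [61 59 58]
40.5 0 [167. 296.] [60 57 57]
40.5 10 [163. 294.] [61 59 57]
```

Both compartments show core-grey over their full 20 mm span at the right height, so both cores are flat in the case. Now the lid-closing arc.

```bash
cat > arc.py <<'E'
from h import *
H=np.array([.5056,.3396,.0275]);ex=np.array([.9969,.0782,0]);ez=np.array([0,0,1.])
def T(x,z): return H+ex*x/1e3+ez*z/1e3,down(4.5)
def arc(a,r=70,g=0): # fingertip corner on the outer face
    cx=-r*np.cos(a)+(1.5+g)*np.sin(a);cz=r*np.sin(a)+(1.5+g)*np.cos(a); return T(cx+9.5,cz+11)
E
python3 - <<'E'
from arc import *
go(T(50,172),T(50,75))
E
```

```text
row [11.71, 4.15, -0.2] [0.2, 0.2, -0.0]
row [11.74, 4.11, 9.5] [0.2, 0.2, -0.0]
```

Request:
apply_moves:
  steps:
    - [[5.8,2,-0.2,0,0,0,-1],[11.7,4.1,-0.2,0,0,0,-1],[11.7,4.1,-0.2,0,0,0,-1],[11.7,4.1,4,0,0,0,-1],[11.7,4.1,8,0,0,0,-1],[11.7,4.1,9.5,0,0,0,-1],[11.7,4.1,9.5,0,0,0,-1],[11.7,4.1,9.5,0,0,0,-1]]

```text
time_s: 40.52
position: [0.5574, 0.3451, 0.1059]
tcp_rot: [[0.997, 0.078, 0.003], [0.078, -0.997, -0.001], [0.003, 0.001, -1.0]]
force: [0.4, -0.1, -0.0]
opening: 0.006
grasp_force: 0.0
```

Run:
```python
from arc import *
s=bot.read_state();print(s["position"],s["force"])
go(T(30,75),*[arc(a) for a in (1.6,1.5,1.4,1.3,1.2,1.1,1.0,.9,.8,.7,.6,.5,.4,.3,.2,.1,0)])
```

```text
[0.55741727 0.34513723 0.10590361] [ 0.42592869 -0.14038169 -0.01743778]
row [-2.21, 0.15, 0.33] [0.1, -0.2, -0.0]
row [-3.9, 0.15, -0.26] [0.1, -0.2, -0.0]
row [-4.6, 0.15, -0.27] [0.1, -0.2, -0.0]
row [-5.3, 0.15, -0.2] [0.1, -0.2, -0.0]
row [-5.99, 0.15, -0.06] [0.1, -0.2, -0.0]
row [-6.66, 0.15, 0.14] [0.1, -0.2, -0.0]
row [-7.3, 0.14, 0.41] [0.1, -0.2, -0.0]
row [-7.92, 0.14, 0.75] [0.1, -0.2, -0.0]
row [-8.5, 0.14, 1.14] [0.1, -0.2, -0.0]
row [-9.03, 0.14, 1.59] [0.1, -0.2, -0.0]
row [-9.52, 0.14, 2.09] [0.1, -0.2, -0.0]
row [-9.96, 0.14, 2.64] [0.1, -0.2, -0.0]
row [-10.34, 0.14, 3.22] [0.1, -0.2, -0.0]
row [-10.66, 0.14, 3.85] [0.1, -0.2, -0.0]
row [-10.91, 0.14, 4.5] [0.1, -0.2, -0.0]
row [-11.1, 0.14, 5.17] [0.1, -0.2, -0.0]
row [-11.23, 0.14, 5.86] [0.1, -0.2, -0.0]
row [-11.28, 0.14, 6.56] [0.1, -0.2, -0.0]
```

Request:
apply_moves:
  steps:
    - [[-0.8,0.1,0,0,0,0,-1],[-1,0.1,0,0,0,0,-1],[-1,0.1,0,0,0,0,-1],[-1,0.1,0,0,0,0,-1]]

```text
time_s: 41.02
position: [0.5469, 0.3428, 0.1049]
tcp_rot: [[0.997, 0.078, 0.001], [0.078, -0.997, -0.002], [0.001, 0.002, -1.0]]
force: [-0.4, 0.1, 0.9]
opening: 0.002
grasp_force: 0.0
```

Run:
```python
from arc import *
s=bot.read_state();print(s["position"],s["force"])
go(*[arc(a) for a in (1.6,1.4,1.2,1.0,.8,.6,.4)])
```

```text
[0.54694306 0.34278847 0.10491618] [-0.41448008  0.0508097   0.93882301]
row [-2.84, -0.0, -0.35] [0.1, -0.1, -0.0]
row [-4.24, -0.0, -0.29] [0.1, -0.1, -0.0]
row [-5.59, -0.0, 0.06] [0.1, -0.1, -0.0]
row [-6.85, -0.01, 0.66] [0.1, -0.1, -0.0]
row [-7.97, -0.01, 1.51] [0.1, -0.1, -0.0]
row [-8.89, -0.01, 2.56] [0.1, -0.1, -0.0]
row [-9.59, -0.01, 3.77] [0.1, -0.1, -0.0]
```

Request:
apply_moves:
  steps:
    - [[-0.8,0,0,0,0,0,-1],[-1.6,0,-0.1,0,0,0,-1],[-2.2,0,-0.3,0,0,0,-1],[-2.8,0,-0.35,0,0,0,-1],[-3.5,0,-0.35,0,0,0,-1],[-4.2,0,-0.3,0,0,0,-1],[-4.9,0,-0.15,0,0,0,-1],[-5.6,0,0.05,0,0,0,-1],[-6.2,0,0.3,0,0,0,-1],[-6.9,0,0.65,0,0,0,-1],[-7.4,0,1.05,0,0,0,-1],[-8,0,1.5,0,0,0,-1],[-8.5,0,2,0,0,0,-1],[-8.9,0,2.55,0,0,0,-1],[-8.9,0,2.55,0,0,0,-1]]

```text
time_s: 42.9
position: [0.4571, 0.3355, 0.0784]
tcp_rot: [[0.997, 0.078, -0.001], [0.078, -0.997, -0.003], [-0.001, 0.003, -1.0]]
force: [-0.2, -0.3, -0.1]
opening: 0.008
grasp_force: 0.0
```

Run:
```python
from arc import *
s=bot.read_state();print(s["position"],s["force"])
go(*[arc(a) for a in (.5,.4,.3,.2,.1,0)],arc(0,g=-1))
a=bot.capture("side");cv2.imwrite("pics/v14.png",cv2.resize(a[195:315,90:250],(800,600),interpolation=2))
```

```text
[0.45708708 0.33550429 0.07838195] [-0.21263981 -0.32028796 -0.08379212]
row [-0.25, -0.03, 0.5] [0.1, 0.1, -0.0]
row [-0.57, -0.03, 1.12] [0.1, 0.1, -0.0]
row [-0.82, -0.03, 1.78] [0.1, 0.1, -0.0]
row [-1.01, -0.04, 2.45] [0.1, 0.1, -0.0]
row [-1.13, -0.04, 3.14] [0.1, 0.1, -0.0]
row [-1.18, -0.04, 3.84] [0.1, 0.1, -0.0]
row [-1.18, -0.04, 3.94] [0.1, 0.1, -0.0]
```

Request:
apply_moves:
  steps:
    - [[-0.3,0,0.5,0,0,0,-1],[-0.6,0,1.1,0,0,0,-1],[-0.8,0,1.8,0,0,0,-1],[-1,0,2.4,0,0,0,-1],[-1.1,0,3.1,0,0,0,-1],[-1.2,0,3.5,0,0,0,-1],[-1.2,0,3.8,0,0,0,-1],[-1.2,0,3.95,0,0,0,-1],[-1.2,0,3.95,0,0,0,-1],[-1.2,0,3.95,0,0,0,-1]]

```text
time_s: 44.2
position: [0.4458, 0.3346, 0.0403]
tcp_rot: [[0.997, 0.078, 0.0], [0.078, -0.997, -0.002], [0.0, 0.002, -1.0]]
force: [-1.4, -0.3, 6.3]
opening: 0.004
grasp_force: 3.0
```

The force is 6.3 N with the fingertips at z≈29 mm, so the lid is shut. A small extra press, then rise clear and check.

Request:
apply_moves:
  steps:
    - [[0,0,0.1,0,0,0,-1],[0,0,0.1,0,0,0,-1],[0,0,-3,0,0,0,-1],[0,0,-8,0,0,0,-1],[-3,10,-14,0,0,0,-1],[-3,18,-16,0,0,0,-1],[-3,24,-16,0,0,0,-1],[-3,24,-16,0,0,0,-1],[-3,24,-16,0,0,0,-1]]

```text
time_s: 45.32
position: [0.4356, 0.0902, 0.201]
tcp_rot: [[0.997, 0.072, 0.003], [0.072, -0.997, -0.003], [0.003, 0.003, -1.0]]
force: [-0.5, -0.7, -0.0]
opening: 0.005
grasp_force: 0.0
```

Run:
```python
from shank import *
s=bot.read_state();print(s["time_s"],s["position"],s["force"],np.abs(s["qvel"]).max())
a=bot.capture("side");t=bot.capture("top")
for c in fit("top",t,(345,158,383,178)): print(onz("top",c,.035).round(4).tolist())
cv2.imwrite("pics/v15.png",np.hstack([cv2.resize(a[195:315,90:250],(400,300),interpolation=2),cv2.resize(t[145:225,320:427],(400,300),interpolation=2)]))
```

```text
45.325 [0.4356353  0.09024545 0.20103332] [-0.48840102 -0.65967907 -0.04567945] 6.658722822741216
top [[351.75, 175.08], [344.58, 175.08]] wid 4.6666665 len 7.1666665
top [[347.94, 163.66], [377.94, 173.16]] wid 2.1493504 len 31.460405
[[0.5371, -0.2838, 0.035], [0.5376, -0.2634, 0.035]]
[[0.5698, -0.2745, 0.035], [0.541, -0.359, 0.035]]
```

View pics/v15.png

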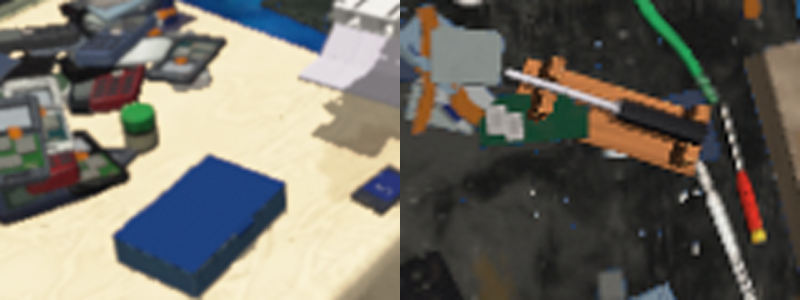

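The lid is fully closed (left half, (200,225)) and the rod lies in both notches of its rest (right half), where it started. I hand in.

```bash
python3 -c "
from rig import bot
print(bot.hand_in())"
```

```text
the job is handed in; nothing more can be done
None
```

The job is handed in: both stuck cores (bores 1 and 3; bore 2 probed empty) are in the parts case with its lid closed, and the rod is back in its rest; the hand-in printed no verdict.

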